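# Set up the desk easel for a small canvas

### The arm

A 6-joint arm with a two-finger parallel gripper is mounted at the origin on the work surface. World frame = base frame: x ahead of the robot, y to its left, z up, the work surface at z = 0. Lengths are in m, angles in degrees, forces in N, time in s.
With the tool pointing down it reaches from about 0.375 to 0.9 m from the base axis. Payload 3.1 kg.
Tool frame: the origin (TCP) lies between the finger pads; the fingertips stand 11 mm ahead of it and the grasp point (between the pads) lies 8 mm behind it; x points along the fingers, y is the direction in which the jaws open and shut, and the axes are right-handed (so a half turn about x gives the same grasp; the last joint's range is limited). The gripper opens to 87 mm and grips with 3 to 60 N. Pads are 19 mm wide; open, the fingers measure 117 mm over their backs; the gripper's body (75 mm by 190 mm) begins 51 mm behind the grasp point.
Start: joints at [57.897, 30.224, 82.088, -0, 67.689, -10.227], TCP at [0.233, 0.58, 0.234] pointing down, gripper open.
Joint ranges: [-176.69, 176.69], [-43.24, 126.21], [12.49, 139.97], [-82, 262], [0, 151.66], [-163.58, 163.58]. Speed limits (degrees/s): [159.86, 159.86, 180, 180, 180, 180].

### API

Orientations are given as a 3x3 rotation matrix whose columns are the frame's x, y, z axes.
In Python, from rig import bot gives the robot as it stands.
- The arm moves only by the shell command python3 -m inch 'ROWS' [OPENING]. ROWS is a JSON object of lists of equal length, an entry for each row: "dp": the shift along the tool's x, y, z in mm, a list of three; "yaw": the turn about the tool's x in degrees. In form: {"dp": [[tx, ty, tz], ...], "yaw": [yaw, ...]}. A call has 1 to 20 rows; each row shifts and turns the commanded pose from where the row before left it, along the tool's axes as they then stand; what a row does not reach is not made up. A row lasts 1/12 s, in which the tool goes at most 41.7 mm and 7.16 degrees, less where a joint would pass 70% of its speed; a pose out of reach is approached as far as the arm can. A call is refused whole if a number of a shift passes 41.7 or a number of a turn 7.16, either way. A call with a gripper value outside its range is refused whole. OPENING is the finger opening in mm, from 0 to 87, set as the call begins (- or left out, the last holds). The fingers move at their own pace and stop on an object; the grip force is fixed at half the most. Time passes only in rows, so rows that do not move let the fingers close. It gives the time, the measured TCP pose, the force and the opening at its end, in the units of the state.
- bot.read_state(): the state, without advancing time (a new reading comes with each control period).
- bot.capture(name): name is "side" or "top"; returns a dict with "color" (400x640x3 uint8, red, green, blue), "intrinsics" (3x3 intrinsics, pixels), "pose" (4x4, takes a point from camera to world coordinates). Camera axes: x right, y down, z forward; pixel columns grow to the right and rows downward; lengths in m; the calibration is good to about 2 mm. A picture is of the moment at which its call begins. There is no depth.
- bot.hand_in(): hands the job in, once; it reports no verdict.
The state is a dict: "time_s": time; "joint_positions": joint angles; "qvel": joint speeds; "tau": joint torques, N m; "position": TCP position; "tcp_rot": TCP orientation; "force": force on the tool from outside, world axes, zero at the start; "moment": the same for the moment, N m; "opening": opening from 0.0 (shut) to 1.0 (fully open).
Only numpy, scipy, OpenCV 4.12 (cv2) and the standard library are available. Lean on these libraries where they do the work, as an engineer would, in place of code of your own. Each camera call takes 0.05 s, during which the arm holds its last target.

### The job

Get the desk easel ready for painting. First take the blue paint jar off the lid and stand it upright in the free space of the wooden tray; then raise the stiff lid until it stands by itself at 30 degrees from its closed, level position; then lay the little canvas flat on the sloping lid, in the middle, long side up the slope, its lower edge on the ledge. Let go of everything, and leave all other things standing where they are.

Things in the scene. Friction and masses are not known exactly. Their poses are not given: they have to be found in the camera images.
- easel: the desk easel, fixed: a light wooden box 220 (x) x 280 (y) x 60 mm high with a lid on top; origin at the centre of its underside, on the table; at yaw 0 its x points away from the robot. A thin brass arc stands at its +y side, about the hinge, with a red bead that the lid's side edge (its underside plane) reaches at 30 degrees
- lid (a joint): angle of the easel's lid in rad: 0 closed and level, grows as the far edge is raised (30 degrees = 0.524, stop at 1.3). The hinge runs along the easel's near edge (local y, at local x = -0.110, z = 0.060). It is stiff: it stays where it is left, takes about 15 N at the pull to raise, and slips down if pressed with more than about 6 N square to the lid at the canvas's place. The lid is a plywood plate 220 x 280 x 10 mm. It starts closed
- lid_hinge (a point): middle of the hinge line, at the underside of the lid's near edge; axes are the lid's: x up the lid from the hinge to its far edge, y along the hinge, z out of its upper face
- lid_pull (a point): grip point of the lid's pull, a dark wooden fin near the lid's right (-y) edge: 12 mm thick (lid x), 40 mm wide (lid y), standing 38 mm above the upper face; this point is 26 mm above the face, 12 mm below the fin's top, and at (0.130, -0.110, 0.036) m from lid_hinge in the lid's axes
- ledge (a point): on the lid's upper face, at the middle of the upper side of the ledge, at (0.090, 0, 0.010) m from lid_hinge in the lid's axes, with the lid's axes; the ledge is a dark strip 14 mm high and 12 mm thick right across the lid, 78 to 90 mm up from the hinge. With the canvas in its place the canvas centre is 40 mm up x and 8 mm up z from here
- jar_mid (a point): centre, half-way up, of the jar to move: blue cap and blue label, 50 mm diameter, 80 mm high, about 0.2 kg, z up; starts upright on the lid
- tray_in (a point): centre of the inner floor of the open wooden tray, fixed, 300 (x) x 110 (y) x 30 mm high outside, walls and floor 5 mm thick; x along the tray. Two other jars stand in it on its centre line, the rest is free
- jar_red_mid (a point): centre of the red-capped jar in the tray, near the tray's -x end, same size as the blue one; leave it
- jar_yellow_mid (a point): centre of the yellow-capped jar in the tray, anywhere along it; same size; leave it
- canvas_mid (a point): centre of the little stretched canvas, 80 (x) x 60 (y) x 16 mm (z), about 60 g, white with an orange and a blue band on its face; starts face up (z up) on the sketchbooks, its x roughly along theirs
- canvas: the same canvas; origin at the centre of its underside
- jar: the same blue jar; origin at the centre of its underside
- books: two sketchbooks, fixed, 300 (x) x 150 (y) mm at the bottom, top face 22 mm above the table; origin at the centre of the underside
- tape: roll of tape lying on the sketchbooks, 72 mm outer diameter, 24 mm high; origin at the underside; leave it
- bottle: green bottle beside the easel's far right corner (-y side), 48 mm diameter, 170 mm high; origin at the underside; leave it
- brushes: blue mug full of brushes beside the easel's far left corner (+y side), 64 mm diameter, 185 mm high; origin at the underside; leave it
- tin: tin with a yellow label between the easel and the back, 66 mm diameter, 100 mm high; origin at the underside; leave it
There are look-alikes about, which are no part of the job. Leave any red look-alike of the canvas alone.

How it is judged:
By the outcome, as a careful person would: the job done as asked, in the order asked, and still so for the second after the job is handed in, with the robot touching nothing.
It also fails if it takes over 72 s, if anything falls off the work surface, if the arm or the gripper's body presses on something with over 40 N, if the wrist force passes 120 N, or if a joint passes its speed limit or range.

## Working session

There is one attempt and no reset: what is moved stays moved. The work goes in short steps, Python scripts to look and compute and a shell command to move; the robot and the scene stay as the last step left them, time stands still between calls to the robot, and variables do not carry over. Pictures are saved under pics/ and viewed, and the job is handed in when it is done.

```bash
ls; mkdir -p pics; python3 - <<'E'
from rig import bot
import cv2
s=bot.read_state();print(s)
for n in("side","top"):
    c=bot.capture(n);cv2.imwrite(f"pics/{n}0.png",c["color"][:,:,::-1]);print(n,c["intrinsics"],c["pose"])
E
```

```text
pics
{'time_s': 0.0, 'joint_positions': array([ 5.78989108e+01,  3.02783843e+01,  8.21579494e+01, -1.98031241e-03,
        6.76871888e+01, -1.02291393e+01]), 'qvel': array([-0.06535304, -0.00831459,  0.01746006, -0.10657923, -0.05702195,
       -0.0627331 ]), 'tau': array([ 3.71800979e-04, -4.40041566e+01, -1.76591778e+01,  6.34295843e-02,
        5.80646074e-02, -1.50709484e-04]), 'position': array([0.23244723, 0.57939569, 0.23256916]), 'tcp_rot': array([[-1.11857510e-03,  3.72520102e-01,  9.28023449e-01],
       [-1.84325590e-03,  9.28021685e-01, -3.72521615e-01],
       [-9.99997676e-01, -2.12727810e-03, -3.51412074e-04]]), 'force': array([ 0.88271806, -0.23267816,  0.11998115]), 'moment': array([ 0.00187875, -0.0062199 , -0.03135661]), 'opening': 0.9995229597859082}
side [[403.55845378   0.         311.82719026]
 [  0.         403.55845378 198.31594058]
 [  0.           0.           1.        ]] [[ 0.99790484 -0.03860794  0.05191685  0.4853954 ]
 [-0.06234165 -0.78841283  0.61197935 -0.70616933]
 [ 0.01730465 -0.61393374 -0.78916786  1.12280329]
 [ 0.          0.          0.          1.        ]]
top [[406.39338306   0.         320.97823784]
 [  0.         406.39338306 197.77926234]
 [  0.           0.           1.        ]] [[ 0.02171033 -0.99305257  0.11565145  0.42339389]
 [-0.99935454 -0.02486738 -0.0259253   0.11096437]
 [ 0.02862114 -0.11501396 -0.99295147  1.22447617]
 [ 0.          0.          0.          1.        ]]
```

View pics/side0.png

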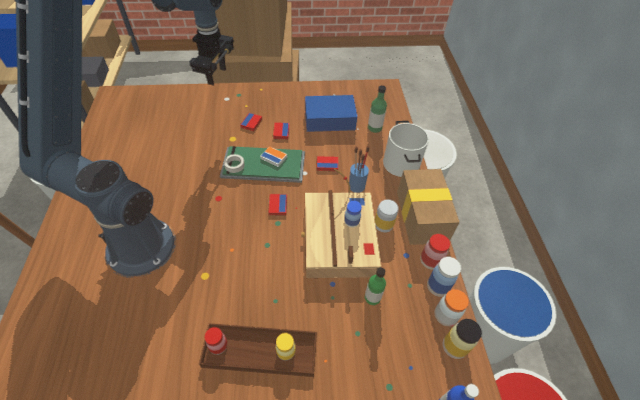

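View pics/top0.png

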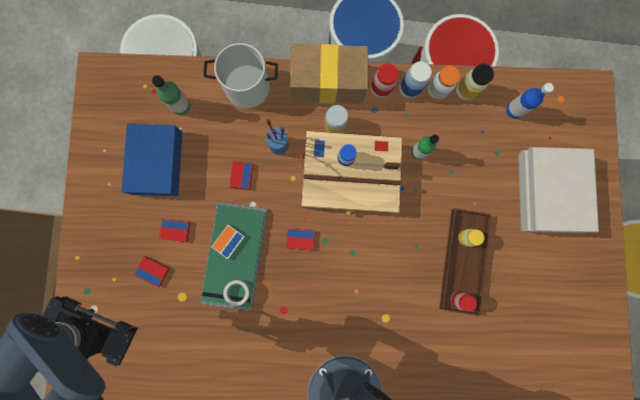

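The jar to move has a blue cap and stands on the lid: top (347,154), side (353,210). It could be confused with the blue-capped bottle at top (530,100), the mug at (278,140), or the red and yellow jars in the tray at (465,302) and (472,238). The canvas is white with orange and blue on the green books: top (228,242), side (273,157). It could be confused with the red/blue ones at top (242,175), (175,230), (152,271) and (300,240). Next I'll check close crops.

```bash
python3 - <<'E'
import cv2,numpy as np
t=cv2.imread("pics/top0.png");s=cv2.imread("pics/side0.png")
def cr(im,x0,y0,x1,y1,k,f): cv2.imwrite(f,cv2.resize(im[y0:y1,x0:x1],None,fx=k,fy=k,interpolation=cv2.INTER_CUBIC))
cr(t,290,120,450,220,5,"pics/c1.png")
cr(s,290,170,410,290,5,"pics/c2.png")
a=cv2.resize(t[195:315,195:275],None,fx=5,fy=5,interpolation=cv2.INTER_CUBIC)
b=cv2.resize(t[200:320,430:500],None,fx=5,fy=5,interpolation=cv2.INTER_CUBIC)
cv2.imwrite("pics/c3.png",np.hstack([a,b]))
E
```

```text
(no output)
```

View pics/c1.png

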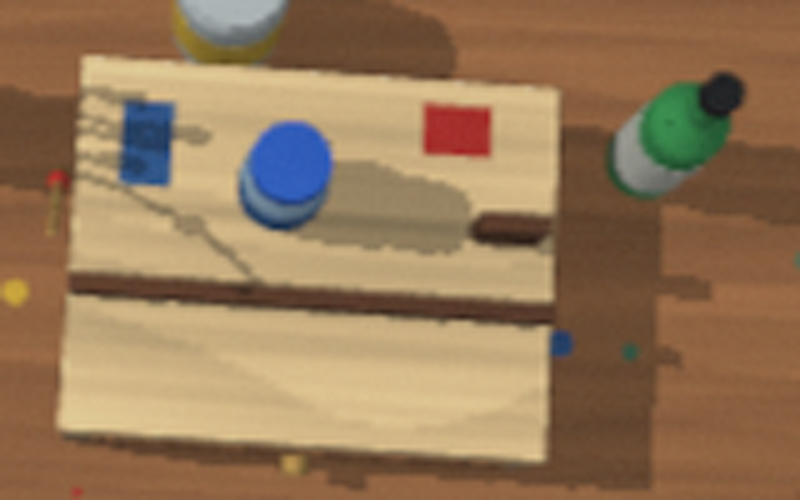

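View pics/c2.png

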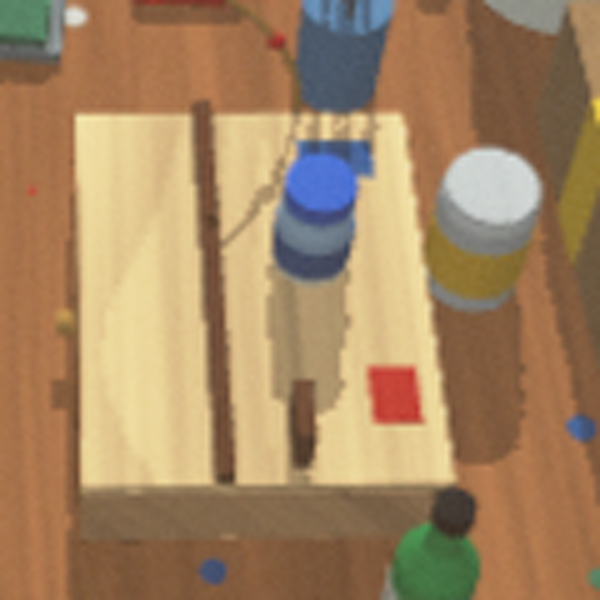

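View pics/c3.png

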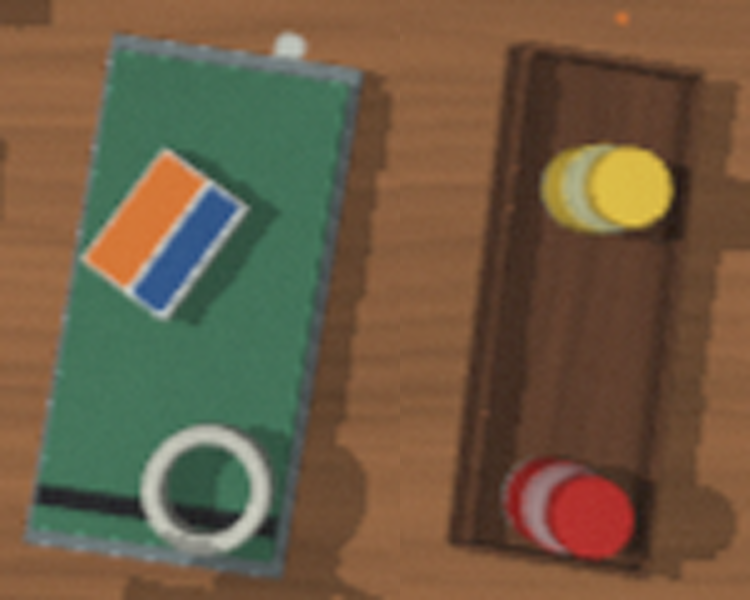

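```bash
cat > h.py <<'E'
import numpy as np,cv2
def ray(c,uv,z):
    K,T=c["intrinsics"],c["pose"]
    d=T[:3,:3]@np.linalg.solve(K,[uv[0],uv[1],1.]);o=T[:3,3]
    return o+d*(z-o[2])/d[2]
def tri(c1,u1,c2,u2):
    A=[];b=[]
    for c,u in((c1,u1),(c2,u2)):
        K,T=c["intrinsics"],c["pose"];d=T[:3,:3]@np.linalg.solve(K,[u[0],u[1],1.]);d/=np.linalg.norm(d)
        P=np.eye(3)-np.outer(d,d);A.append(P);b.append(P@T[:3,3])
    return np.linalg.lstsq(np.vstack(A),np.hstack(b),rcond=None)[0]
def proj(c,p):
    T=c["pose"];q=c["intrinsics"]@(T[:3,:3].T@(np.asarray(p)-T[:3,3]));return q[:2]/q[2]
def blob(c,lo,hi,roi):
    x0,y0,x1,y1=roi
    m=cv2.inRange(cv2.cvtColor(c["color"],cv2.COLOR_RGB2HSV)[y0:y1,x0:x1],np.array(lo),np.array(hi))
    n,l,st,ce=cv2.connectedComponentsWithStats(m)
    i=1+np.argmax(st[1:,4]);
    k=(l==i).astype(np.uint8);cn=max(cv2.findContours(k,cv2.RETR_EXTERNAL,cv2.CHAIN_APPROX_NONE)[0],key=len)+np.array([x0,y0])
    return ce[i]+[x0,y0],st[i],cn
E
python3 - <<'E'
from h import *
from rig import bot
c=bot.capture("top");s=bot.capture("side")
np.set_printoptions(precision=4,suppress=True)
B=((108,150,130),(125,255,255))
for n,h,rt,rs,z in(("blue",((108,170,180),(125,255,255)),(335,140,360,170),(343,195,364,215),.15),("yel",((20,120,190),(34,255,255)),(455,225,490,250),(272,330,300,350),.085),("red",((0,150,150),(6,255,255)),(448,288,482,315),(202,325,228,345),.085)):
    # cap also may include side; report
    a,st,cn=blob(c,*h,rt);b,sb,_=blob(s,*h,rs)
    print(n,a,st,b,sb,"top@z",ray(c,a,z),"side@z",ray(s,b,z),"tri",tri(c,a,s,b))
# easel corners top view / side view at z=.07
tp=[(290+u/5-.4,120+v/5-.4) for u,v in((82,56),(560,90),(547,462),(58,432))]
sd=[(290+u/5-.4,170+v/5-.4) for u,v in((404,112),(454,484),(82,488),(76,114))]
for p,q in zip(tp,sd):print("easel",ray(c,p,.07),ray(s,q,.07),tri(c,p,s,q))
tp=[(195+u/5-.4,195+v/5-.4) for u,v in((165,150),(247,208),(163,320),(83,260))]
for p in tp:print("canv",ray(c,p,.038))
tp=[(195+u/5-.4,195+v/5-.4) for u,v in((112,36),(360,72),(282,576),(26,542))]
for p in tp:print("book",ray(c,p,.015))
tp=[(430+(u-400)/5-.4,200+v/5-.4) for u,v in((515,45),(700,74),(643,575),(450,545))]
for p in tp:print("tray",ray(c,p,.03))
p=(290+510/5-.4,120+228/5-.4);q=(290+302/5-.4,170+390/5-.4);print("pull",ray(c,p,.108),tri(c,p,s,q))
p=(301,155.2);q=(344.8,178);print("bead",tri(c,p,s,q))
E
```

```text
Traceback (most recent call last):
  File "h.py", line 18, in blob
    i=1+np.argmax(st[1:,4]);
        ~~~~~~~~~^^^^^^^^^^
ValueError: attempt to get argmax of an empty sequence
```

```bash
cat > m.py <<'E'
from h import *
from rig import bot
c=bot.capture("top");s=bot.capture("side")
np.set_printoptions(precision=4,suppress=True)
hs=lambda k,x,y:cv2.cvtColor(k["color"],cv2.COLOR_RGB2HSV)[y,x]
print(hs(c,348,152),hs(s,354,207),hs(c,476,238),hs(s,285,340),hs(c,468,303),hs(s,215,335))
for n,h,rt,rs,z in(("blue",((105,170,180),(125,255,255)),(335,140,360,170),(343,195,364,215),.15),("yel",((20,100,170),(36,255,255)),(455,225,490,250),(272,330,300,350),.085),("red",((0,150,130),(6,255,255)),(448,288,482,315),(202,325,228,345),.085)):
    try:
        a,st,cn=blob(c,*h,rt);b,sb,_=blob(s,*h,rs)
        print(n,a,st,b,sb,"top@z",ray(c,a,z),"side@z",ray(s,b,z),"tri",tri(c,a,s,b))
    except Exception as e:print(n,e)
tp=[(290+u/5-.4,120+v/5-.4) for u,v in((82,56),(560,90),(547,462),(58,432))]
sd=[(290+u/5-.4,170+v/5-.4) for u,v in((404,112),(454,484),(82,488),(76,114))]
for p,q in zip(tp,sd):print("easel",ray(c,p,.07),ray(s,q,.07),tri(c,p,s,q))
tp=[(195+u/5-.4,195+v/5-.4) for u,v in((165,150),(247,208),(163,320),(83,260))]
for p in tp:print("canv",ray(c,p,.038))
tp=[(195+u/5-.4,195+v/5-.4) for u,v in((112,36),(360,72),(282,576),(26,542))]
for p in tp:print("book",ray(c,p,.015))
tp=[(430+(u-400)/5-.4,200+v/5-.4) for u,v in((515,45),(700,74),(643,575),(450,545))]
for p in tp:print("tray",ray(c,p,.03))
p=(290+510/5-.4,120+228/5-.4);q=(290+302/5-.4,170+390/5-.4);print("pull",ray(c,p,.108),tri(c,p,s,q))
p=(301,155.2);q=(344.8,178);print("bead",tri(c,p,s,q))
E
python3 m.py
```

```text
[110 187 185] [112 157 214] [ 24 171 218] [ 26 175 236] [  1 192 178] [  2 197 205]
blue attempt to get argmax of an empty sequence
yel [475.475 236.965] [ 12   5  17  15 200] [284.5178 341.3715] [  4   3  19  17 253] top@z [ 0.4557 -0.3574  0.085 ] side@z [ 0.4552 -0.3595  0.085 ] tri [ 0.4555 -0.3586  0.0823]
red [467.5    302.8288] [ 11   7  18  17 222] [212.8408 335.3959] [  2   2  18  18 245] top@z [ 0.2734 -0.331   0.085 ] side@z [ 0.2721 -0.3338  0.085 ] tri [ 0.2722 -0.3325  0.0814]
easel [0.7532 0.1287 0.07  ] [0.7528 0.1274 0.07  ] [0.7534 0.1287 0.0684]
easel [ 0.7411 -0.1514  0.07  ] [ 0.7397 -0.152   0.07  ] [ 0.7406 -0.1515  0.0694]
easel [ 0.5224 -0.1436  0.07  ] [ 0.5218 -0.143   0.07  ] [ 0.5221 -0.1435  0.0709]
easel [0.5329 0.1367 0.07  ] [0.5328 0.1364 0.07  ] [0.5328 0.1367 0.0697]
canv [0.4766 0.349  0.038 ]
canv [0.4441 0.3003 0.038 ]
canv [0.3791 0.3455 0.038 ]
canv [0.4123 0.3929 0.038 ]
book [0.5445 0.3882 0.015 ]
book [0.5266 0.2405 0.015 ]
book [0.2333 0.2746 0.015 ]
book [0.2499 0.4225 0.015 ]
tray [ 0.5399 -0.313   0.03  ]
tray [ 0.5252 -0.4241  0.03  ]
tray [ 0.2334 -0.383   0.03  ]
tray [ 0.2484 -0.2704  0.03  ]
pull [ 0.6504 -0.1144  0.108 ] [ 0.6494 -0.1124  0.118 ]
bead [0.6643 0.1395 0.1334]
```

```bash
python3 - <<'E'
from h import *
from rig import bot
np.set_printoptions(precision=4,suppress=True)
c=bot.capture("top");s=bot.capture("side")
for h in(((100,150,170),(125,255,255)),((100,130,150),(125,255,255))):
    a,st,cn=blob(c,*h,(335,140,362,172));b,sb,cs=blob(s,*h,(340,193,366,215))
    print("blue",a,st,b,sb,ray(c,a,.15),ray(s,b,.15),tri(c,a,s,b))
T=lambda u,v:(u,v)
print("tin top",ray(c,(337,116),.1),ray(s,(388,209),.1))
print("bottle top",ray(c,(290+721/5,120+94/5),.17), ray(s,(290+455/5,170+508/5),.17))
print("mug base",ray(c,(278,141),.08))
print("brush tips",ray(c,(270,126),.185),ray(c,(283,126),.185))
print("tape",ray(c,(195+205/5,195+488/5),.046))
for p in((242,175),(175,230),(300,240),(152,271)):print("red",ray(c,p,.016))
E
```

```text
blue [347.8764 151.927 ] [  5   5  16  15 178] [354.1176 206.1176] [  8   8  13  11 119] [0.6751 0.0129 0.15  ] [0.675  0.0122 0.15  ] [0.6752 0.0128 0.1492]
blue [347.6842 152.0684] [  5   5  16  15 190] [354.0379 205.9091] [  8   6  13  14 132] [0.6747 0.0134 0.15  ] [0.6748 0.013  0.15  ] [0.6749 0.0134 0.1495]
tin top [0.7906 0.0409 0.1   ] [0.7905 0.0325 0.1   ]
bottle top [ 0.7129 -0.2165  0.17  ] [ 0.7146 -0.2199  0.17  ]
mug base [0.7178 0.2082 0.08  ]
brush tips [0.7304 0.2215 0.185 ] [0.7314 0.1876 0.185 ]
tape [0.2849 0.3146 0.046 ]
red [0.6269 0.3177 0.016 ]
red [0.4582 0.5062 0.016 ]
red [0.437  0.1387 0.016 ]
red [0.3382 0.5648 0.016 ]
```

```bash
python3 -m inch '{"dp":[[-10,0,0],[-10,0,0]],"yaw":[-6.85,-6.85]}' 87; python3 -m inch '{"dp":[[0,-24.9,25.9],[0,-24.9,25.9],[0,-24.9,25.9],[0,-24.9,25.9],[0,-24.9,25.9],[0,-24.9,25.9],[0,-24.9,25.9],[0,-24.9,25.9],[0,-24.9,25.9],[0,-24.9,25.9],[0,-24.9,25.9],[0,-24.9,25.9],[0,-24.9,25.9],[0,-24.9,25.9],[0,-24.9,25.9],[0,-24.9,25.9],[0,-24.9,25.9],[0,-24.9,25.9],[0,-24.9,25.9],[0,-24.9,25.9]],"yaw":[0,0,0,0,0,0,0,0,0,0,0,0,0,0,0,0,0,0,0,0]}'; cat > st.py <<'E'
import sys
from h import *
from rig import bot
np.set_printoptions(precision=4,suppress=True)
s=bot.read_state();R=s["tcp_rot"]
print("t",s["time_s"],"p",s["position"],"zang",np.degrees(np.arctan2(R[1,2],R[0,2])),"F",s["force"],"open",s["opening"]*87,"j6",s["joint_positions"][5])
if len(sys.argv)>3:
    t=np.array(list(map(float,sys.argv[1:4])));a=np.radians(float(sys.argv[4])) if len(sys.argv)>4 else np.arctan2(R[1,2],R[0,2])
    print("yaw",np.degrees(np.arctan2(R[1,2],R[0,2])-a))
    d=t-s["position"];z=np.array([np.cos(a),np.sin(a),0]);y=np.array([-np.sin(a),np.cos(a),0])
    print("dp mm",-d[2]*1e3,d@y*1e3,d@z*1e3)
E
python3 st.py .675 .013 .117 -8.2
```

```text
time_s: 0.57
position: [0.2325, 0.5795, 0.253]
tcp_rot: [[-0.001, 0.137, 0.991], [-0.002, 0.991, -0.137], [-1.0, -0.002, -0.001]]
force: [-0.2, 0.5, 1.2]
opening: 0.997
time_s: 2.23
position: [0.6756, 0.0118, 0.2536]
tcp_rot: [[0.0, 0.142, 0.99], [0.0, 0.99, -0.142], [-1.0, 0.0, 0.0]]
force: [0.7, 0.9, 0.6]
opening: 1.0
t 2.2333 p [0.6756 0.0118 0.2536] zang -8.18979047924182 F [0.6561 0.8803 0.614 ] open 87.04158008655762 j6 -90.26877847804876
yaw 0.010209520758178766
dp mm 136.57520203715228 1.097831607634685 -0.7561591311027955
```

```bash
python3 -m inch '{"dp":[[25,1.1,-0.8],[25,0,0],[25,0,0],[25,0,0],[20,0,0],[16.5,0,0],[0,0,0]],"yaw":[0,0,0,0,0,0,0]}'; python3 -m inch '{"dp":[[0,0,0],[0,0,0],[0,0,0],[0,0,0],[0,0,0],[0,0,0],[0,0,0],[0,0,0]],"yaw":[0,0,0,0,0,0,0,0]}' 30;python3 st.py
```

```text
time_s: 2.82
position: [0.6713, 0.0149, 0.1128]
tcp_rot: [[-0.008, 0.142, 0.99], [0.001, 0.99, -0.142], [-1.0, -0.0, -0.008]]
force: [-0.6, -0.1, -0.5]
opening: 1.0
time_s: 3.48
position: [0.6744, 0.0147, 0.1177]
tcp_rot: [[0.001, 0.142, 0.99], [0.0, 0.99, -0.142], [-1.0, 0.0, 0.001]]
force: [-0.8, 0.4, 2.0]
opening: 0.565
t 3.4833 p [0.6744 0.0147 0.1177] zang -8.172441703524257 F [-0.8114  0.3596  1.9951] open 49.15988190766184 j6 -90.06134841759037
```

```bash
python3 -m inch '{"dp":[[-10,0,0],[-20,0,0],[-25,0,0],[-25,0,0],[-12,0,0],[0,0,0]],"yaw":[0,0,0,0,0,0]}';python3 st.py .3643 -.345 .0545 -8.2
```

```text
time_s: 3.98
position: [0.6763, 0.0144, 0.213]
tcp_rot: [[0.007, 0.142, 0.99], [-0.001, 0.99, -0.142], [-1.0, -0.0, 0.007]]
force: [1.0, 0.1, -1.6]
opening: 0.562
t 3.9833 p [0.6763 0.0144 0.213 ] zang -8.167740828469977 F [ 1.0496  0.1491 -1.621 ] open 48.883360899638554 j6 -90.05958219184228
yaw 0.03225917153002145
dp mm 158.49929359282623 -400.17172198124075 -257.5133340852491
```

```bash
python3 -m inch '{"dp":[[0,-10,-6.4],[0,-20,-12.8],[0,-25,-16],[0,-25,-16],[0,-25,-16],[0,-25,-16],[0,-25,-16],[0,-25,-16],[0,-25,-16],[0,-25,-16],[0,-25,-16],[0,-25,-16],[0,-25,-16],[0,-25,-16],[0,-25,-16],[0,-25,-16],[0,-15,-9.6],[0,-5,-3.2],[0,0,0],[0,0,0]],"yaw":[0,0,0,0,0,0,0,0,0,0,0,0,0,0,0,0,0,0,0,0]}';python3 st.py .3643 -.345 .0545 -8.2
python3 - <<'E'
from h import *
from rig import bot
i=np.hstack([bot.capture("top")["color"][190:350,360:520],bot.capture("side")["color"][240:400,180:340]])
cv2.imwrite("pics/j1.png",cv2.resize(i,None,fx=2.4,fy=2.4,interpolation=3)[:,:,::-1])
E
```

```text
time_s: 5.65
position: [0.3632, -0.3438, 0.2081]
tcp_rot: [[-0.001, 0.143, 0.99], [0.003, 0.99, -0.143], [-1.0, 0.003, -0.002]]
force: [0.9, 0.4, -1.1]
opening: 0.559
t 5.65 p [ 0.3632 -0.3438  0.2081] zang -8.23167201780383 F [ 0.8831  0.4056 -1.1427] open 48.63204865780642 j6 -138.06030339289643
yaw -0.031672017803830735
dp mm 153.55881633668415 -1.0524089335956406 1.2729025718092035
```

View pics/j1.png

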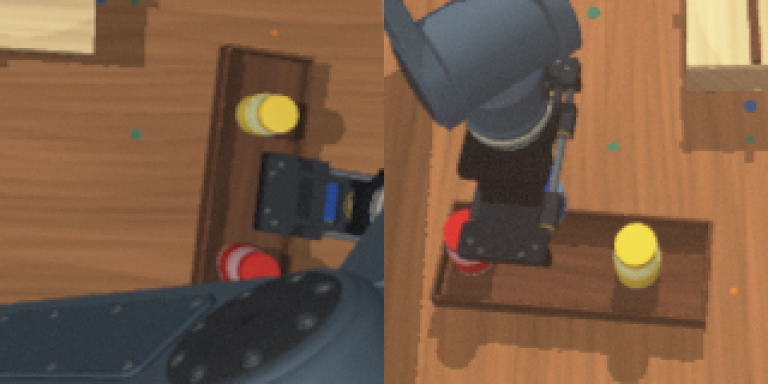

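The jar hangs over the gap between the red and yellow jars, and both still stand. I'll lower it now.

```bash
python3 -m inch '{"dp":[[15,-1,1.2],[25,0,0],[25,0,0],[25,0,0],[25,0,0],[20,0,0],[12,0,0],[5,0,0],[0,0,0],[0,0,0]],"yaw":[0,0,0,0,0,0,0,0,0,0]}';python3 st.py .3643 -.345 .0530 -8.2
```

```text
time_s: 6.58
position: [0.3655, -0.3457, 0.0573]
tcp_rot: [[0.0, 0.141, 0.99], [-0.0, 0.99, -0.141], [-1.0, -0.0, 0.0]]
force: [0.4, 0.1, -0.5]
opening: 0.559
t 6.5833 p [ 0.3655 -0.3457  0.0573] zang -8.09703004298207 F [ 0.4076  0.1464 -0.5297] open 48.62675823288206 j6 -138.05572175957562
yaw 0.1029699570179293
dp mm 4.28542793930408 0.5445601262553399 -1.3321796271678872
```

```bash
python3 -m inch '{"dp":[[2,0.5,-1],[1.5,0,0],[1,0,0],[0,0,0]],"yaw":[0,0,0,0]}';python3 st.py .3643 -.345 .0530 -8.2
```

```text
time_s: 6.92
position: [0.364, -0.3456, 0.0529]
tcp_rot: [[0.0, 0.142, 0.99], [-0.001, 0.99, -0.142], [-1.0, -0.001, 0.001]]
force: [-0.5, 0.6, -1.7]
opening: 0.562
t 6.9167 p [ 0.364  -0.3456  0.0529] zang -8.180076484404585 F [-0.4943  0.6198 -1.706 ] open 48.86873341142914 j6 -138.10883153284047
yaw 0.01992351559541416
dp mm -0.05439072070152068 0.6626500114477277 0.17117796856587805
```

```bash
python3 -m inch '{"dp":[[0.5,0,0],[0,0,0],[0,0,0],[0,0,0],[0,0,0],[0,0,0]],"yaw":[0,0,0,0,0,0]}' 62; python3 -m inch '{"dp":[[-5,0,0],[-15,0,0],[-30,0,0],[-30,0,0],[-30,0,0],[-30,0,0],[-30,0,0],[-30,0,0],[0,0,0]],"yaw":[0,0,0,0,0,0,0,0,0]}';python3 st.py .650 -.118 .25 -2.2
python3 - <<'E'
from h import *
from rig import bot
i=np.hstack([bot.capture("top")["color"][190:350,360:520],bot.capture("side")["color"][240:400,180:340]])
cv2.imwrite("pics/j2.png",cv2.resize(i,None,fx=2.4,fy=2.4,interpolation=3)[:,:,::-1])
E
```

```text
time_s: 7.42
position: [0.364, -0.3456, 0.0521]
tcp_rot: [[0.0, 0.142, 0.99], [-0.0, 0.99, -0.142], [-1.0, -0.0, 0.0]]
force: [0.4, 0.1, 0.6]
opening: 0.706
time_s: 8.17
position: [0.366, -0.3483, 0.2582]
tcp_rot: [[0.007, 0.142, 0.99], [-0.011, 0.99, -0.142], [-1.0, -0.01, 0.009]]
force: [0.5, -0.5, 0.2]
opening: 0.713
t 8.1667 p [ 0.366  -0.3483  0.2582] zang -8.152625691848936 F [ 0.495  -0.5432  0.1723] open 62.05114472132321 j6 -138.11095881950817
yaw -5.952625691848936
dp mm 8.210813875813516 241.0173320208503 274.9239998859587
```

View pics/j2.png

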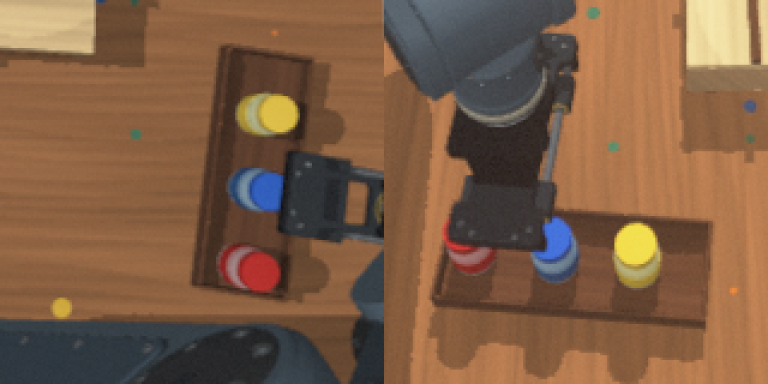

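The blue jar stands upright in the tray between the other two. Next is the pull.

```bash
python3 -m inch '{"dp":[[0,0,0],[0,8.7,9.8],[0,17,19.8],[0,17,19.8],[0,17,19.8],[0,17,19.8],[0,17,19.8],[0,17,19.8],[0,17,19.8],[0,17,19.8],[0,17,19.8],[0,17,19.8],[0,17,19.8],[0,17,19.8],[0,17,19.8],[0,8.7,9.8],[0,0,0],[0,0,0]],"yaw":[-5.95,0,0,0,0,0,0,0,0,0,0,0,0,0,0,0,0,0]}' 72;python3 st.py .650 -.118 .090 -2.2
python3 - <<'E'
from h import *
from rig import bot
i=np.hstack([bot.capture("top")["color"][100:230,290:450],bot.capture("side")["color"][165:295,280:440]])
cv2.imwrite("pics/p1.png",cv2.resize(i,None,fx=2.5,fy=2.5,interpolation=3)[:,:,::-1])
E
```

```text
time_s: 9.77
position: [0.6489, -0.1177, 0.2504]
tcp_rot: [[-0.004, 0.038, 0.999], [0.0, 0.999, -0.038], [-1.0, 0.0, -0.004]]
force: [0.3, -0.3, 0.1]
opening: 0.826
t 9.7667 p [ 0.6489 -0.1177  0.2504] zang -2.1561722256887275 F [ 0.3245 -0.313   0.0761] open 71.84909592721435 j6 -107.774546862314
yaw 0.04382777431127277
dp mm 160.36900469956697 -0.2317138939098498 1.0795049041258558
```

View pics/p1.png

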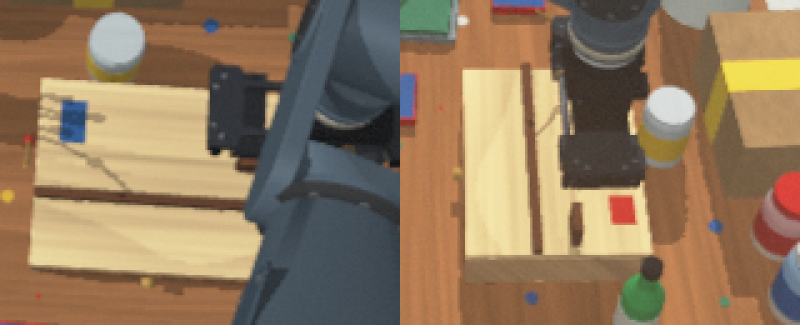

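```bash
python3 -m inch '{"dp":[[15,0,0],[25,0,0],[25,0,0],[25,0,0],[25,0,0],[20,0,0],[12,0,0],[8,0,0],[5,0,0],[0,0,0]],"yaw":[0,0,0,0,0,0,0,0,0,0]}';python3 st.py .650 -.118 .090 -2.2
python3 - <<'E'
from h import *
from rig import bot
i=np.hstack([bot.capture("top")["color"][100:230,290:450],bot.capture("side")["color"][165:295,280:440]])
cv2.imwrite("pics/p2.png",cv2.resize(i,None,fx=2.5,fy=2.5,interpolation=3)[:,:,::-1])
E
```

```text
time_s: 10.7
position: [0.6496, -0.1185, 0.0918]
tcp_rot: [[-0.001, 0.04, 0.999], [0.0, 0.999, -0.04], [-1.0, 0.0, -0.001]]
force: [-0.4, 0.1, 0.0]
opening: 0.826
t 10.7 p [ 0.6496 -0.1185  0.0918] zang -2.2649196614902305 F [-0.4049  0.071   0.0457] open 71.87991892408854 j6 -107.73990305963494
yaw -0.06491966149023012
dp mm 1.7618832432005627 0.47566319321459793 0.3480879045588536
```

View pics/p2.png

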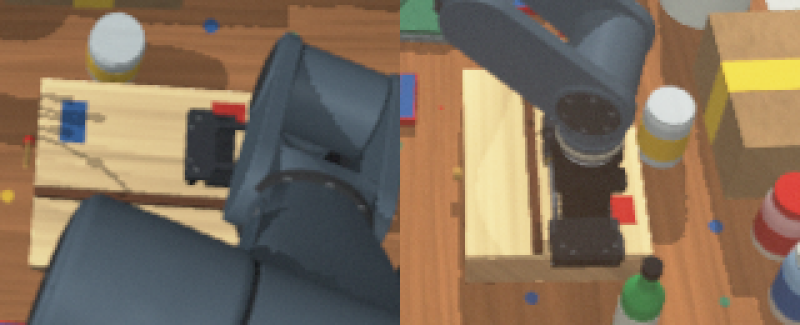

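```bash
python3 -m inch '{"dp":[[1.5,0,0],[0,0,0],[0,0,0],[0,0,0],[0,0,0],[0,0,0],[0,0,0],[0,0,0],[0,0,0]],"yaw":[0,0,0,0,0,0,0,0,0]}' 25;python3 st.py
```

```text
time_s: 11.55
position: [0.6501, -0.1161, 0.0907]
tcp_rot: [[0.0, 0.04, 0.999], [0.003, 0.999, -0.04], [-1.0, 0.003, 0.0]]
force: [0.8, 5.1, 1.5]
opening: 0.455
t 11.55 p [ 0.6501 -0.1161  0.0907] zang -2.27325863083312 F [0.7657 5.1053 1.512 ] open 39.58045724348503 j6 -107.72183869450944
```

```bash
python3 -m inch '{"dp":[[0,1.5,0],[-3.3,0,-1.1],[-3.3,0,-1.1],[-3.2,0,-1.2],[-3.2,0,-1.3],[-3.2,0,-1.4],[-3.1,0,-1.5],[-3.1,0,-1.6],[-3.1,0,-1.6],[-3,0,-1.7],[-3,0,-1.8],[0,0,0]],"yaw":[0,0,0,0,0,0,0,0,0,0,0,0]}';cat > lid.py <<'E'
from h import *
from rig import bot
s=bot.read_state();g=s["position"]-s["tcp_rot"][:,0]*.008
H=np.array([.5275,-.0032,.06]);d=g-H
lx=d[0]*.9993-d[1]*.0384
print("r",np.hypot(lx,d[2]),"theta by grasp",np.degrees(np.arctan2(d[2],lx))-17.0,s["force"].round(1))
E
python3 lid.py
python3 - <<'E'
from h import *
from rig import bot
i=np.hstack([bot.capture("top")["color"][100:230,290:450],bot.capture("side")["color"][165:295,280:440]])
cv2.imwrite("pics/l1.png",cv2.resize(i,None,fx=2.5,fy=2.5,interpolation=3)[:,:,::-1])
E
```

```text
time_s: 12.55
position: [0.6376, -0.1156, 0.1203]
tcp_rot: [[0.004, 0.039, 0.999], [0.001, 0.999, -0.039], [-1.0, 0.001, 0.004]]
force: [7.7, 2.4, -11.5]
opening: 0.457
r 0.1331351577288864 theta by grasp 13.858889581121076 [  7.7   2.4 -11.5]
```

View pics/l1.png

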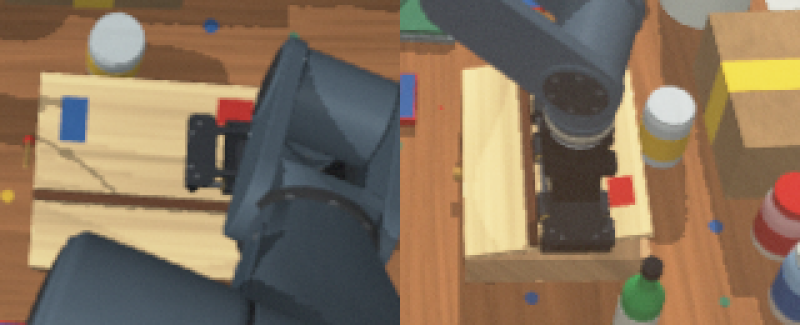

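The lid follows the pull, at about 14°. I'll continue along the arc.

```bash
python3 -m inch '{"dp":[[-2.9,0,-1.9],[-2.9,0,-2],[-2.8,0,-2],[-2.7,0,-2.1],[-2.7,0,-2.2],[-2.7,0,-2.2],[-2.6,0,-2.3],[-2.5,0,-2.4],[-2.5,0,-2.5],[-2.4,0,-2.5],[0,0,0],[0,0,0]],"yaw":[0,0,0,0,0,0,0,0,0,0,0,0]}';python3 lid.py
python3 - <<'E'
from h import *
from rig import bot
c=bot.capture("top")["color"];s=bot.capture("side")["color"]
cv2.imwrite("pics/t_l2.png",c[:,:,::-1]);cv2.imwrite("pics/s_l2.png",s[:,:,::-1])
cv2.imwrite("pics/l2.png",cv2.resize(s[165:295,280:440],None,fx=4.5,fy=4.5,interpolation=3)[:,:,::-1])
cv2.imwrite("pics/l2t.png",cv2.resize(c[100:220,290:450],None,fx=4.5,fy=4.5,interpolation=3)[:,:,::-1])
E
```

```text
time_s: 13.65
position: [0.6167, -0.1148, 0.1477]
tcp_rot: [[0.007, 0.04, 0.999], [0.0, 0.999, -0.04], [-1.0, 0.001, 0.007]]
force: [9.2, 2.7, -9.6]
opening: 0.455
r 0.13369478877012192 theta by grasp 28.72280569903166 [ 9.2  2.7 -9.6]
```

View pics/l2.png

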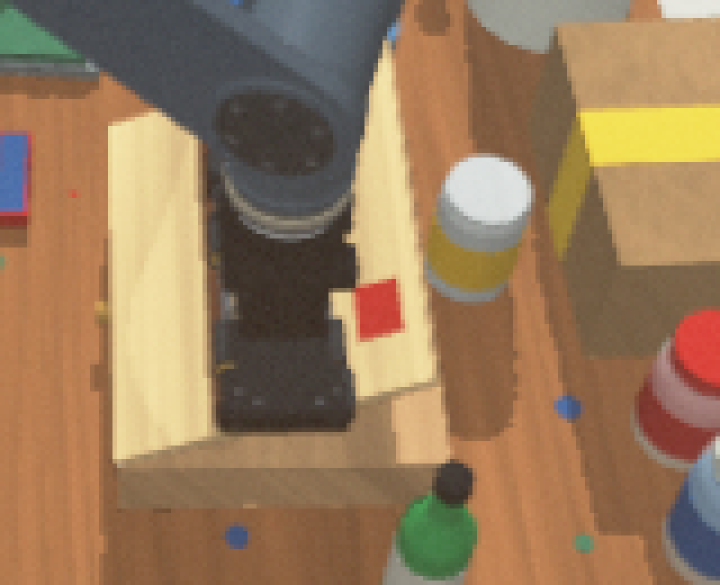

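View pics/l2t.png

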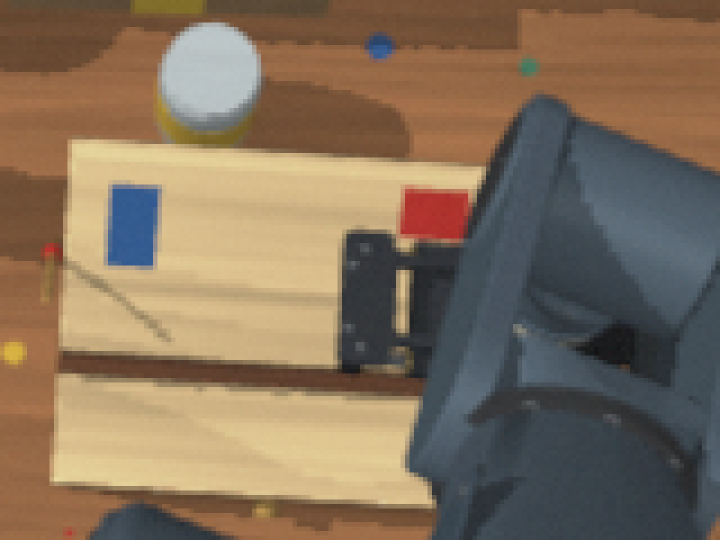

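```bash
cat > ang.py <<'E'
from h import *
from rig import bot
H=np.array([.5275,-.0032,.06]);a=np.radians(-2.2);ex=np.array([np.cos(a),np.sin(a),0]);ey=np.array([-np.sin(a),np.cos(a),0])
def ang(c,uv,ly,lx=.22,lz=.010):
    T=c["pose"];d=T[:3,:3]@np.linalg.solve(c["intrinsics"],[uv[0],uv[1],1.]);o=T[:3,3]
    k=(ly-(o-H)@ey)/(d@ey);p=o+k*d-H
    x,z=p@ex,p[2]
    return np.degrees(np.arctan2(z,x)-np.arctan2(lz,lx)),np.hypot(x,z),np.hypot(lx,lz)
def ang_r(c,uv,ly_guess=None):pass
E
python3 - <<'E'
from ang import *
c=bot.capture("top");s=bot.capture("side")
print("side far right",ang(s,(280+437/4.5-.4,165+379/4.5-.4),-.14))
print("top far left",ang(c,(290+70/4.5-.4,100+140/4.5-.4),.14))
print("side red corner etc; near-left ground truth", ang(s,(280+115/4.5-.4,165+463/4.5-.4),-.14,0.0))
E
```

```text
side far right (np.float64(27.0720991249417), np.float64(0.2216087049202183), np.float64(0.2202271554554524))
top far left (np.float64(28.286349995765423), np.float64(0.22239472610258995), np.float64(0.2202271554554524))
side red corner etc; near-left ground truth (np.float64(18.373129910163822), np.float64(0.008847857318048831), np.float64(0.01))
```

```bash
python3 -m inch '{"dp":[[-1.6,0,-1.6],[-1.6,0,-1.7],[0,0,0],[0,0,0]],"yaw":[0,0,0,0]}';python3 lid.py
python3 - <<'E'
from h import *
from rig import bot
c=bot.capture("top")["color"];s=bot.capture("side")["color"]
i=np.hstack([cv2.resize(s[220:280,340:390],None,fx=8,fy=8,interpolation=3),cv2.resize(c[120:180,295:345],None,fx=8,fy=8,interpolation=3)])
cv2.imwrite("pics/l3.png",i[:,:,::-1])
E
```

```text
time_s: 14.18
position: [0.6136, -0.1146, 0.1507]
tcp_rot: [[0.007, 0.04, 0.999], [0.0, 0.999, -0.04], [-1.0, 0.001, 0.007]]
force: [8.8, 2.7, -12.5]
opening: 0.454
r 0.13374444587854234 theta by grasp 30.579852945596286 [  8.8   2.7 -12.5]
```

View pics/l3.png

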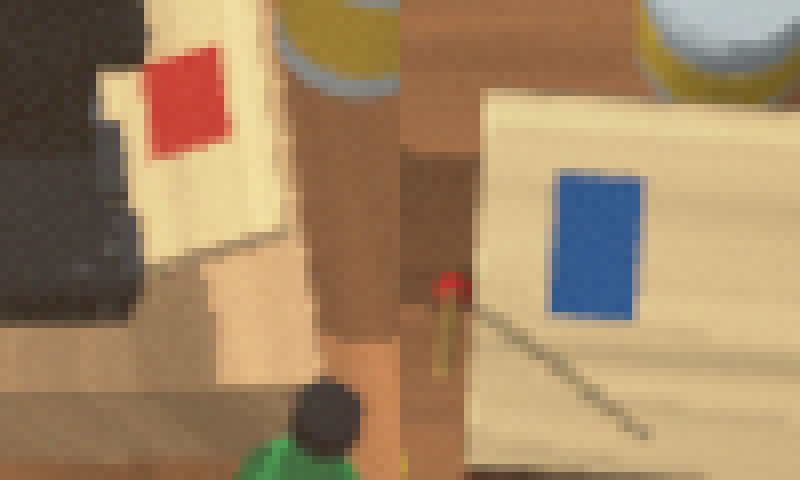

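```bash
python3 - <<'E'
from ang import *
c=bot.capture("top");s=bot.capture("side")
for d in(-.06,0,.06):print("side",ang(s,(340+286/8-.4,220+231/8-.4+d*8),-.14), "top",ang(c,(295+82/8-.4+d*8,120+90/8-.4),.14))
# bead: lid underside plane
p=tri(c,(295+52/8-.4,120+285/8-.4),s,(344.8,178));q=p-H;print("bead",np.degrees(np.arctan2(q[2],q@ex)),p)
E
```

```text
side (np.float64(28.649817357423), np.float64(0.2201048273519329), np.float64(0.2202271554554524)) top (np.float64(44.086664520740484), np.float64(0.24952518676399119), np.float64(0.2202271554554524))
side (np.float64(28.031593797286217), np.float64(0.21910637412748118), np.float64(0.2202271554554524)) top (np.float64(35.034221982988775), np.float64(0.23083447723285574), np.float64(0.2202271554554524))
side (np.float64(27.40547971232064), np.float64(0.21813013376205567), np.float64(0.2202271554554524)) top (np.float64(23.75905218769486), np.float64(0.21811723995508914), np.float64(0.2202271554554524))
bead 29.34416901789963 [0.66420727 0.1392417  0.13372447]
```

```bash
python3 -m inch '{"dp":[[-1.9,0,-2],[0,0,0],[0,0,0]],"yaw":[0,0,0]}';python3 lid.py; python3 -m inch '{"dp":[[0,0,0],[0,0,0],[0,0,0],[0,0,0]],"yaw":[0,0,0,0]}' 60;  python3 -m inch '{"dp":[[-15,0,0],[-30,0,0],[-30,0,0],[-30,0,0],[-20,0,-20],[0,0,-40],[0,0,-40],[0,0,0]],"yaw":[0,0,0,0,0,0,0,0]}'
python3 - <<'E'
from h import *
from rig import bot
c=bot.capture("top")["color"];s=bot.capture("side")["color"]
cv2.imwrite("pics/s_l4.png",s[:,:,::-1])
cv2.imwrite("pics/t_l4.png",c[:,:,::-1])
cv2.imwrite("pics/l4.png",cv2.resize(s[165:295,280:420],None,fx=4.5,fy=4.5,interpolation=3)[:,:,::-1])
E
```

```text
time_s: 14.63
position: [0.6116, -0.1145, 0.1526]
tcp_rot: [[0.007, 0.04, 0.999], [0.0, 0.999, -0.04], [-1.0, 0.001, 0.007]]
force: [8.7, 4.2, -12.4]
opening: 0.457
r 0.13385074041355086 theta by grasp 31.752779370289822 [  8.7   4.2 -12.4]
time_s: 14.97
position: [0.6081, -0.1153, 0.1542]
tcp_rot: [[-0.0, 0.039, 0.999], [-0.001, 0.999, -0.039], [-1.0, -0.001, -0.0]]
force: [-0.0, -0.0, 0.3]
opening: 0.651
time_s: 15.63
position: [0.4976, -0.1077, 0.2772]
tcp_rot: [[-0.014, 0.039, 0.999], [0.005, 0.999, -0.039], [-1.0, 0.004, -0.014]]
force: [-1.4, 0.9, -0.5]
opening: 0.688
```

View pics/l4.png

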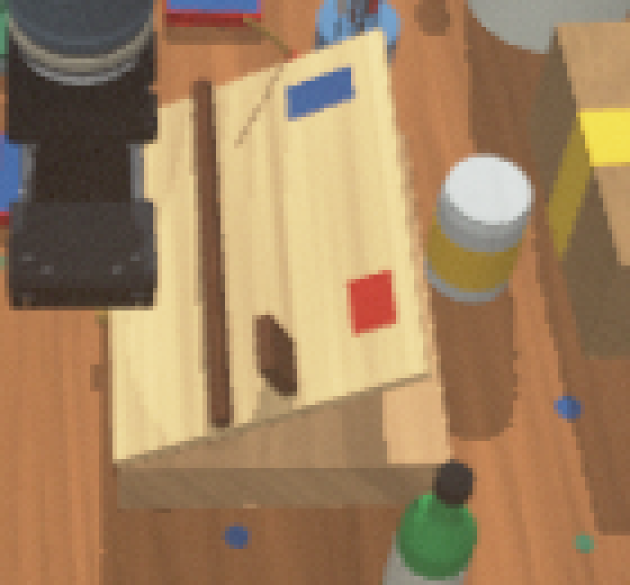

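View pics/t_l4.png

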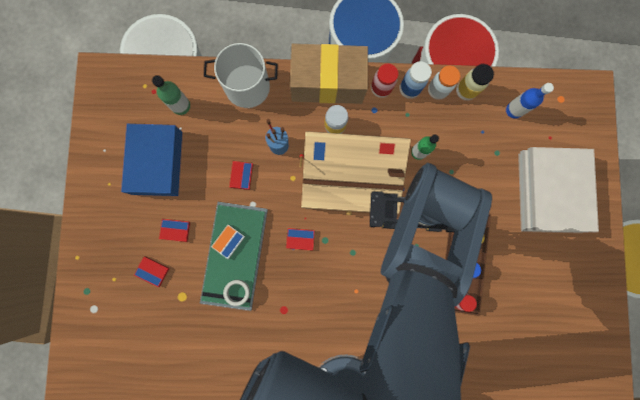

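```bash
cat > patch.py <<'E'
from ang import *
def meas():
    c=bot.capture("top");s=bot.capture("side")
    t0=cv2.imread("pics/top0.png")[:,:,::-1];s0=cv2.imread("pics/side0.png")[:,:,::-1]
    c0=dict(c,color=np.ascontiguousarray(t0));S0=dict(s,color=np.ascontiguousarray(s0))
    R=((0,150,110),(8,255,255));B=((100,120,80),(118,255,200))
    for n,h,r0,r1,q0,q1,ly in(("red",R,(370,135,395,158),(372,138,400,160),(360,240,378,258),(350,222,372,242),-.1),):
        a0=blob(c0,*h,r0)[0];p0=ray(c0,a0,.07);b0=blob(S0,*h,q0)[0];p0=tri(c0,a0,S0,b0);print(n,"closed",p0)
        a,st,_=blob(c,*h,r1);b,sb,_=blob(s,*h,q1);p=tri(c,a,s,b)
        d0=p0-H;d0[2]=.010;d=p-H
        print(" open",p,"ang",np.degrees(np.arctan2(d[2],d@ex)-np.arctan2(d0[2],d0@ex)),"r",np.hypot(d[2],d@ex),np.hypot(d0[2],d0@ex),"ly",d@ey,d0@ey,st[4],sb[4],"side-only",ang(s,b,d0@ey,d0@ex))
    r1=(310,138,330,164);q1=(340,176,362,194)
    try:
        a,st,_=blob(c,*B,r1);b,sb,_=blob(s,*B,q1);p=tri(c,a,s,b);d=p-H;print("blue",p,"ang(abs, face)",np.degrees(np.arctan2(d[2],d@ex)-np.arcsin(.01/np.hypot(d[2],d@ex))),d@ey,np.hypot(d[2],d@ex),st[4],sb[4])
    except Exception as e:print(e)
    return c,s
E
python3 - <<'E'
from patch import *
c,s=meas()
print("side FR",ang(s,(280+431/4.5-.4,165+374/4.5-.4),-.14),"side FL",ang(s,(280+381/4.5-.4,165+30/4.5-.4),.14))
E
```

```text
red closed [ 0.71424734 -0.09043762  0.0700229 ]
 open [ 0.68428511 -0.08938848  0.16427595] ang 30.083418786332533 r 0.19096197590923222 0.1902215859751256 ly -0.08010631522627631 -0.0800045005685565 142 105 side-only (np.float64(30.061885902552984), np.float64(0.19055764915279397), np.float64(0.1902215859751256))
blue [0.67438402 0.09100505 0.15580241] ang(abs, face) 30.462435103601987 0.09977416553269024 0.1722577223900742 161 74
side FR (np.float64(29.000983397480862), np.float64(0.2207696097524756), np.float64(0.2202271554554524)) side FL (np.float64(28.718214205619322), np.float64(0.21892773671668747), np.float64(0.2202271554554524))
```

```bash
python3 -m inch '{"dp":[[0,0,0],[0,0,0],[0,0,0],[0,0,0],[0,0,0],[0,0,0]],"yaw":[6.48,6.48,6.48,6.48,6.48,0]}' 76;python3 st.py .428 .347 .12 -34.6
python3 - <<'E'
from h import *
from rig import bot
c=bot.capture("top")
np.set_printoptions(precision=4,suppress=True)
x0,y0,x1,y1=205,218,250,268
v=cv2.cvtColor(c["color"],cv2.COLOR_RGB2HSV)[y0:y1,x0:x1]
m=cv2.inRange(v,(0,120,150),(20,255,255))|cv2.inRange(v,(100,110,90),(120,255,255))|cv2.inRange(v,(0,0,170),(180,70,255))
m=cv2.morphologyEx(m,cv2.MORPH_CLOSE,np.ones((3,3)))
cn=max(cv2.findContours(m,0,1)[0],key=cv2.contourArea).reshape(-1,2)+[x0,y0]
P=np.array([ray(c,p,.038)[:2] for p in cn])
print(len(cn),cv2.minAreaRect((P*1000).astype(np.float32)))
E
```

```text
time_s: 16.33
position: [0.5103, -0.1116, 0.279]
tcp_rot: [[0.002, 0.569, 0.822], [-0.001, 0.822, -0.569], [-1.0, 0.0, 0.002]]
force: [0.9, -1.5, -0.0]
opening: 0.869
t 16.3333 p [ 0.5103 -0.1116  0.279 ] zang -34.715338488601596 F [ 0.9218 -1.4572 -0.0421] open 75.6017922200748 j6 -79.88950949008924
yaw -0.11533848860159356
dp mm 159.01915946717287 330.7746797683888 -328.19921458214316
82 ((428.2283630371094, 346.8563537597656), (57.30287551879883, 79.35221099853516), 55.844783782958984)
```

```bash
python3 -m inch '{"dp":[[0,8,-8],[0,21,-20.8],[0,21,-20.8],[0,21,-20.8],[0,21,-20.8],[0,21,-20.8],[0,21,-20.8],[0,21,-20.8],[0,21,-20.8],[0,21,-20.8],[0,21,-20.8],[0,21,-20.8],[0,21,-20.8],[0,21,-20.8],[0,21,-20.8],[0,21,-20.8],[0,8,-8],[0,0,0],[0,0,0]],"yaw":[0,0,0,0,0,0,0,0,0,0,0,0,0,0,0,0,0,0,0]}';python3 st.py .4282 .3469 .041 -34.4;python3 -m inch '{"dp":[[15,0,0],[30,0,0],[30,0,0],[30,0,0],[30,0,0],[25,0,0],[15,0,0],[5,0,0],[0,0,0],[0,0,0]],"yaw":[0,0,0,0,0,0,0,0,0,0]}';python3 st.py .4282 .3469 .041 -34.4
python3 - <<'E'
from h import *
from rig import bot
i=np.hstack([bot.capture("top")["color"][190:310,180:300],bot.capture("side")["color"][110:230,210:330]])
cv2.imwrite("pics/k1.png",cv2.resize(i,None,fx=3.2,fy=3.2,interpolation=3)[:,:,::-1])
E
```

```text
time_s: 17.97
position: [0.4262, 0.3479, 0.2786]
tcp_rot: [[-0.0, 0.566, 0.825], [-0.001, 0.825, -0.566], [-1.0, -0.001, 0.0]]
force: [-0.6, -0.5, -0.2]
opening: 0.875
t 17.9667 p [0.4262 0.3479 0.2786] zang -34.46083082275989 F [-0.625  -0.506  -0.2204] open 76.09411930913686 j6 -27.91052856162473
yaw -0.06083082275988792
dp mm 237.6348667427178 0.31698056567952115 2.2278598345690397
time_s: 18.8
position: [0.4275, 0.3471, 0.0994]
tcp_rot: [[0.001, 0.569, 0.822], [0.0, 0.822, -0.569], [-1.0, 0.001, 0.001]]
force: [-0.2, 0.7, -0.9]
opening: 0.874
t 18.8 p [0.4275 0.3471 0.0994] zang -34.6806082127118 F [-0.1845  0.6698 -0.9122] open 76.01048752560685 j6 -27.853821751950147
yaw -0.28060821271180886
dp mm 58.43965800459056 0.23615700144661944 0.7231299380124001
```

View pics/k1.png

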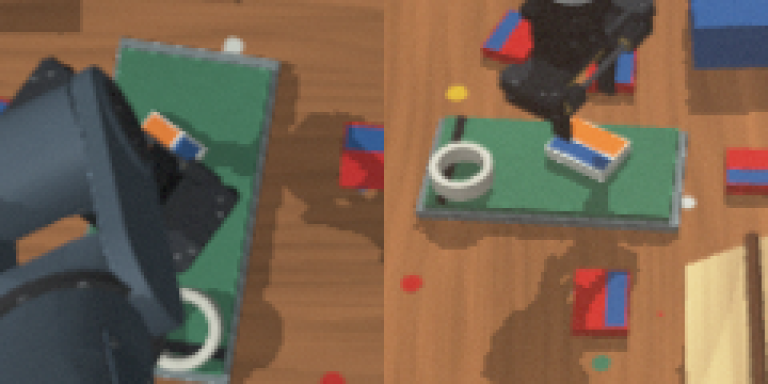

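```bash
python3 -m inch '{"dp":[[15,0.2,0.7],[20,0,0],[13,0,0],[7,0,0],[3,0,0],[0,0,0]],"yaw":[0,0,0,0,0,0]}';python3 st.py .4282 .3469 .041 -34.4; python3 -m inch '{"dp":[[0,0,0],[0,0,0],[0,0,0],[0,0,0],[0,0,0],[0,0,0]],"yaw":[0,0,0,0,0,0]}' 45;python3 st.py
```

```text
time_s: 19.4
position: [0.4276, 0.3477, 0.0411]
tcp_rot: [[0.0, 0.568, 0.823], [0.0, 0.823, -0.568], [-1.0, 0.0, 0.0]]
force: [0.3, 0.5, 0.3]
opening: 0.875
t 19.4 p [0.4276 0.3477 0.0411] zang -34.6194880790614 F [0.3376 0.4762 0.2612] open 76.10923495918404 j6 -27.88457120285477
yaw -0.21948807906139875
dp mm 0.13713634782429318 -0.27134791300260136 0.9407723397247788
time_s: 19.9
position: [0.4279, 0.3479, 0.0416]
tcp_rot: [[0.001, 0.568, 0.823], [0.001, 0.823, -0.568], [-1.0, 0.002, 0.001]]
force: [-0.6, -0.9, 5.5]
opening: 0.685
t 19.9 p [0.4279 0.3479 0.0416] zang -34.62797065854341 F [-0.5773 -0.8759  5.5213] open 59.63813565394726 j6 -27.879259057021425
```

```bash
python3 -m inch '{"dp":[[-10,0,0],[-20,0,0],[-30,0,0],[-30,0,0],[-30,0,0],[-25,0,0],[-15,0,0],[0,0,0]],"yaw":[0,0,0,0,0,0,0,0]}';  python3 -m inch '{"dp":[[0,0,0],[0,0,0],[0,0,0],[0,0,0],[0,0,0]],"yaw":[-6.6,-6.6,-6.6,-6.6,0]}';python3 st.py .5518 -.3716 .12 -8.2
python3 - <<'E'
from h import *
from rig import bot
i=np.hstack([bot.capture("top")["color"][190:310,180:300],bot.capture("side")["color"][70:190,210:330]])
cv2.imwrite("pics/k2.png",cv2.resize(i,None,fx=3.2,fy=3.2,interpolation=3)[:,:,::-1])
E
```

```text
time_s: 20.57
position: [0.429, 0.3485, 0.2048]
tcp_rot: [[0.007, 0.568, 0.823], [0.003, 0.823, -0.568], [-1.0, 0.007, 0.004]]
force: [0.6, 0.4, -0.9]
opening: 0.682
time_s: 20.98
position: [0.4263, 0.3469, 0.1995]
tcp_rot: [[-0.003, 0.141, 0.99], [-0.002, 0.99, -0.141], [-1.0, -0.002, -0.002]]
force: [-0.1, 0.1, -0.8]
opening: 0.688
t 20.9833 p [0.4263 0.3469 0.1995] zang -8.11453374123616 F [-0.1278  0.0847 -0.789 ] open 59.862989053618236 j6 -54.39139281449959
yaw 0.08546625876383863
dp mm 79.54343314145495 -693.2551390511123 226.71442302351747
```

View pics/k2.png

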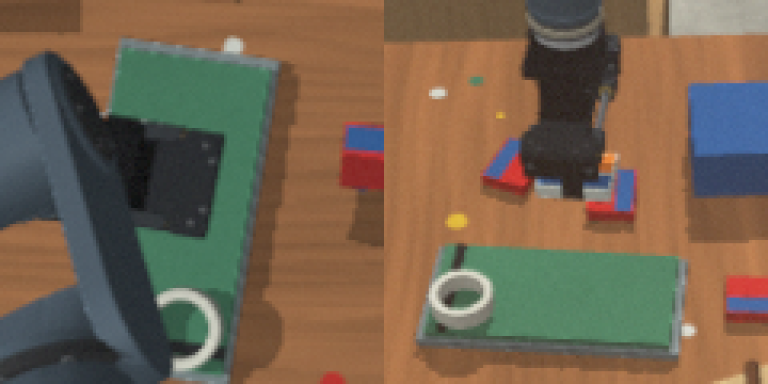

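```bash
python3 -m inch '{"dp":[[0,-15,4.9],[0,-32,10.4],[0,-32,10.4],[0,-32,10.4],[0,-32,10.4],[0,-32,10.4],[0,-32,10.4],[0,-32,10.4],[0,-32,10.4],[0,-32,10.4],[0,-32,10.4],[0,-32,10.4],[0,-32,10.4],[0,-32,10.4],[0,-32,10.4],[0,-32,10.4],[0,-32,10.4],[0,-32,10.4],[0,-32,10.4],[0,-32,10.4]],"yaw":[0,0,0,0,0,0,0,0,0,0,0,0,0,0,0,0,0,0,0,0]}';python3 -m inch '{"dp":[[0,-32,10.4],[0,-24,7.6],[0,-12,3.6],[0,-3.8,1.1],[15,0,0],[30,0,0],[30,0,0],[30,0,0],[15,0,0],[5,0,0],[0,0,0],[0,0,0]],"yaw":[0,0,0,0,0,0,0,0,0,0,0,0]}';python3 st.py .5518 -.3716 .05 -8.2
python3 - <<'E'
from h import *
from rig import bot
i=np.hstack([bot.capture("top")["color"][170:290,400:520],bot.capture("side")["color"][280:400,230:350]])
cv2.imwrite("pics/k3.png",cv2.resize(i,None,fx=3.2,fy=3.2,interpolation=3)[:,:,::-1])
E
```

```text
time_s: 22.75
position: [0.5383, -0.2995, 0.2002]
tcp_rot: [[-0.001, 0.146, 0.989], [0.001, 0.989, -0.146], [-1.0, 0.001, -0.001]]
force: [1.5, 0.1, -0.3]
opening: 0.685
time_s: 23.75
position: [0.5513, -0.3717, 0.0765]
tcp_rot: [[0.0, 0.143, 0.99], [-0.0, 0.99, -0.143], [-1.0, -0.0, 0.0]]
force: [-0.0, -0.1, -1.1]
opening: 0.686
t 23.75 p [ 0.5513 -0.3717  0.0765] zang -8.200726022242423 F [-0.0244 -0.1178 -1.0703] open 59.69659001027366 j6 -125.40889350350722
yaw -0.0007260222424237237
dp mm 26.54188691704522 0.14161238543971974 0.49144009715734316
```

View pics/k3.png

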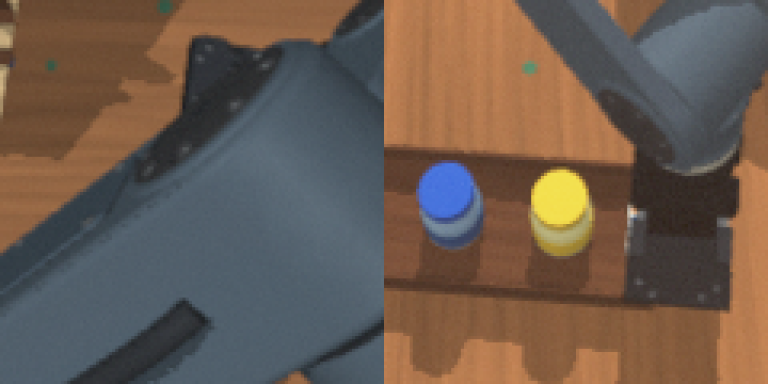

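```bash
python3 -m inch '{"dp":[[12,0,0.5],[8,0,0],[4,0,0],[2,0,0],[1,0,0],[1,0,0],[0,0,0]],"yaw":[0,0,0,0,0,0,0]}';python3 -m inch '{"dp":[[1,0,0],[1,0,0],[1,0,0],[0,0,0]],"yaw":[0,0,0,0]}';python3 st.py
```

```text
time_s: 24.43
position: [0.5509, -0.3719, 0.0492]
tcp_rot: [[-0.001, 0.143, 0.99], [0.001, 0.99, -0.143], [-1.0, 0.001, -0.001]]
force: [-1.9, 1.6, 8.1]
opening: 0.681
time_s: 24.77
position: [0.5519, -0.3721, 0.0471]
tcp_rot: [[0.001, 0.143, 0.99], [0.0, 0.99, -0.143], [-1.0, 0.0, 0.001]]
force: [0.0, 3.6, 11.4]
opening: 0.681
t 24.7667 p [ 0.5519 -0.3721  0.0471] zang -8.236850665059334 F [ 0.0174  3.6259 11.4453] open 59.28526566704475 j6 -125.4153379081792
```

```bash
python3 -m inch '{"dp":[[1,0,0],[1,0,0],[1,0,0],[0,0,0]],"yaw":[0,0,0,0]}';python3 -m inch '{"dp":[[1,0,0],[1,0,0],[1,0,0],[0,0,0]],"yaw":[0,0,0,0]}';python3 st.py
python3 - <<'E'
from h import *
from rig import bot
s=bot.capture("side")["color"]
cv2.imwrite("pics/k4.png",cv2.resize(s[300:400,270:370],None,fx=6,fy=6,interpolation=3)[:,:,::-1])
E
```

```text
time_s: 25.1
position: [0.5528, -0.3722, 0.0446]
tcp_rot: [[0.003, 0.143, 0.99], [-0.0, 0.99, -0.143], [-1.0, -0.0, 0.003]]
force: [-0.1, 3.5, 12.6]
opening: 0.689
time_s: 25.43
position: [0.5535, -0.3724, 0.0419]
tcp_rot: [[0.004, 0.144, 0.99], [-0.001, 0.99, -0.144], [-1.0, -0.0, 0.004]]
force: [1.4, 4.4, 13.0]
opening: 0.687
t 25.4333 p [ 0.5535 -0.3724  0.0419] zang -8.265554230783806 F [ 1.3761  4.4087 13.0164] open 59.73307521386911 j6 -125.40919333308848
```

View pics/k4.png

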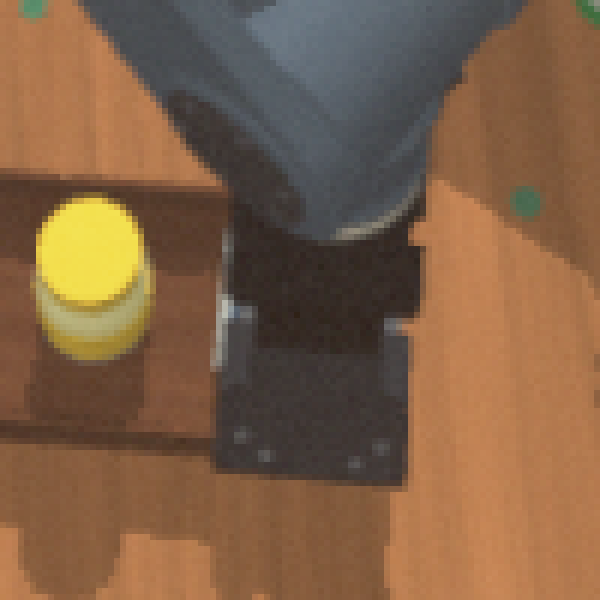

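```bash
python3 -m inch '{"dp":[[1,0,0],[1,0,0],[0.5,0,0],[0,0,0]],"yaw":[0,0,0,0]}';python3 -m inch '{"dp":[[-10,0,0],[-20,0,0],[-30,0,0],[-30,0,0],[-30,0,0],[-30,0,0],[-20,0,0],[-10,0,0],[0,0,0],[0,0,0]],"yaw":[0,0,0,0,0,0,0,0,0,0]}';python3 st.py
python3 - <<'E'
from h import *
from rig import bot
s=bot.capture("side")["color"]
cv2.imwrite("pics/k5.png",cv2.resize(s[280:380,280:390],None,fx=6,fy=6,interpolation=3)[:,:,::-1])
E
```

```text
time_s: 25.82
position: [0.5539, -0.3724, 0.0396]
tcp_rot: [[0.005, 0.144, 0.99], [-0.001, 0.99, -0.144], [-1.0, -0.001, 0.005]]
force: [2.4, 4.7, 13.4]
opening: 0.688
time_s: 26.65
position: [0.5509, -0.3722, 0.2158]
tcp_rot: [[-0.001, 0.143, 0.99], [0.001, 0.99, -0.143], [-1.0, 0.0, -0.001]]
force: [0.5, -0.4, -0.6]
opening: 0.682
t 26.65 p [ 0.5509 -0.3722  0.2158] zang -8.233582561686182 F [ 0.5389 -0.4123 -0.5599] open 59.31025114680329 j6 -125.41885533560654
```

View pics/k5.png

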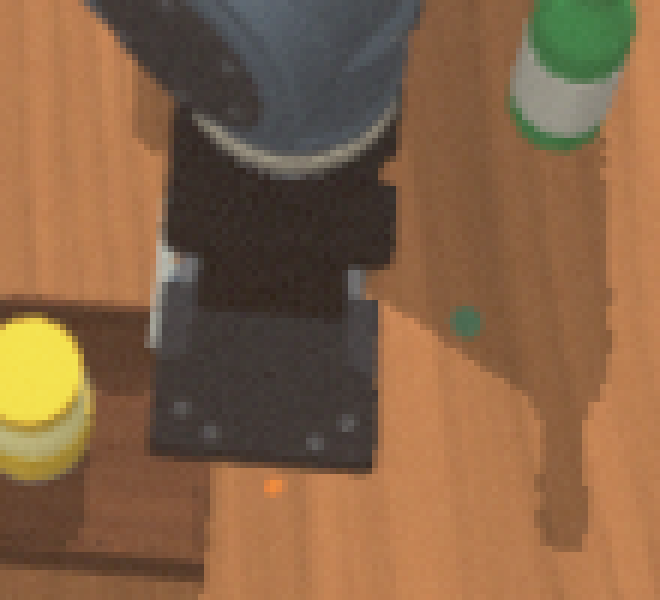

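```bash
python3 -m inch '{"dp":[[-15,0,0],[-20,0,0],[-10,0,0],[0,0,0],[0,0,0],[0,0,0],[0,0,0],[0,0,0],[0,0,0],[0,0,0],[0,0,0],[0,0,0],[0,0,0],[0,0,0],[0,0,0]],"yaw":[0,6.96,6.96,6.96,6.96,6.96,6.96,6.96,6.96,6.96,6.96,6.96,6.96,6.96,6.96]}';python3 -m inch '{"dp":[[0,0,0],[0,0,0],[0,0,0],[0,0,0],[0,0,0],[0,0,0],[0,0,0],[0,0,0],[0,0,0],[0,0,0],[0,0,0],[0,0,0]],"yaw":[6.96,6.96,6.96,6.96,6.96,6.96,6.96,6.96,6.96,6.96,6.96,0]}';python3 st.py .6302 -.0072 .24 177.8
```

```text
time_s: 27.95
position: [0.5503, -0.3716, 0.2582]
tcp_rot: [[-0.004, 0.961, -0.276], [0.004, -0.276, -0.961], [-1.0, -0.005, -0.002]]
force: [-0.1, -0.7, 0.0]
opening: 0.689
time_s: 28.95
position: [0.5504, -0.3717, 0.2584]
tcp_rot: [[-0.004, -0.041, -0.999], [0.004, -0.999, 0.041], [-1.0, -0.003, 0.004]]
force: [0.1, 0.5, -1.3]
opening: 0.683
t 28.95 p [ 0.5504 -0.3717  0.2584] zang 177.65032875239496 F [ 0.0952  0.5205 -1.2863] open 59.41320192870403 j6 48.69828481008655
yaw -0.14967124760504988
dp mm 18.420447354964065 -367.3026718158805 -65.78078492492469
```

```bash
python3 -m inch '{"dp":[[0,-12.2,-2.2],[0,-24.5,-4.4],[0,-24.5,-4.4],[0,-24.5,-4.4],[0,-24.5,-4.4],[0,-24.5,-4.4],[0,-24.5,-4.4],[0,-24.5,-4.4],[0,-24.5,-4.4],[0,-24.5,-4.4],[0,-24.5,-4.4],[0,-24.5,-4.4],[0,-24.5,-4.4],[0,-24.5,-4.4],[0,-24.5,-4.4],[15,-12.2,-2.2],[0,0,0],[0,0,0]],"yaw":[0,0,0,0,0,0,0,0,0,0,0,0,0,0,0,0,0,0]}';python3 st.py .6302 -.0072 .24 177.8
python3 - <<'E'
from h import *
from rig import bot
c=bot.capture("top")["color"];s=bot.capture("side")["color"]
cv2.imwrite("pics/k6.png",cv2.resize(s[130:280,270:420],None,fx=4,fy=4,interpolation=3)[:,:,::-1])
cv2.imwrite("pics/k6t.png",cv2.resize(c[100:220,290:450],None,fx=4,fy=4,interpolation=3)[:,:,::-1])
E
```

```text
time_s: 30.45
position: [0.6301, -0.0066, 0.2448]
tcp_rot: [[-0.004, -0.035, -0.999], [0.0, -0.999, 0.035], [-1.0, -0.0, 0.004]]
force: [0.1, -0.4, -0.6]
opening: 0.683
t 30.45 p [ 0.6301 -0.0066  0.2448] zang 177.99684981673403 F [ 0.1236 -0.4415 -0.6065] open 59.44521624999129 j6 81.28013347200378
yaw 0.19684981673402224
dp mm 4.765481862690435 0.6024023233466049 -0.14642145547166066
```

View pics/k6.png

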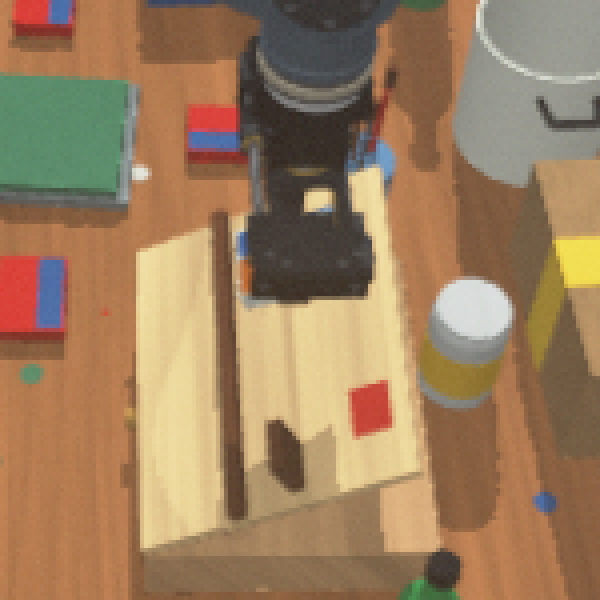

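View pics/k6t.png

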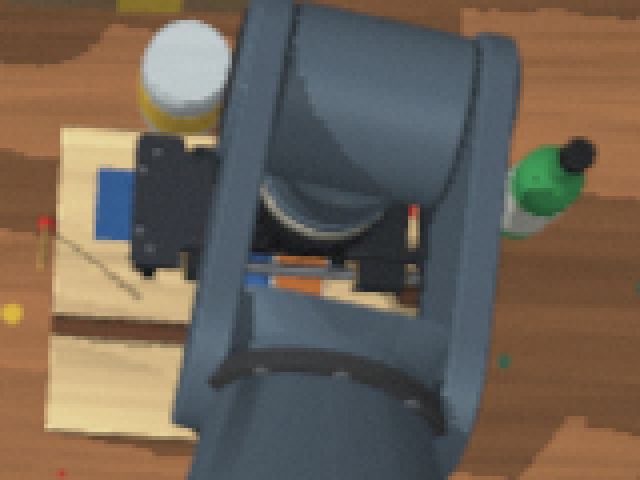

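```bash
python3 - <<'E'
from h import *
from rig import bot
c=bot.capture("top")["color"];s=bot.capture("side")["color"]
a=cv2.resize(s[175:215,322:362],None,fx=10,fy=10,interpolation=3)
b=cv2.resize(c[155:195,340:380],None,fx=10,fy=10,interpolation=3)
cv2.imwrite("pics/k7.png",np.hstack([a,b])[:,:,::-1])
E
```

```text
(no output)
```

View pics/k7.png

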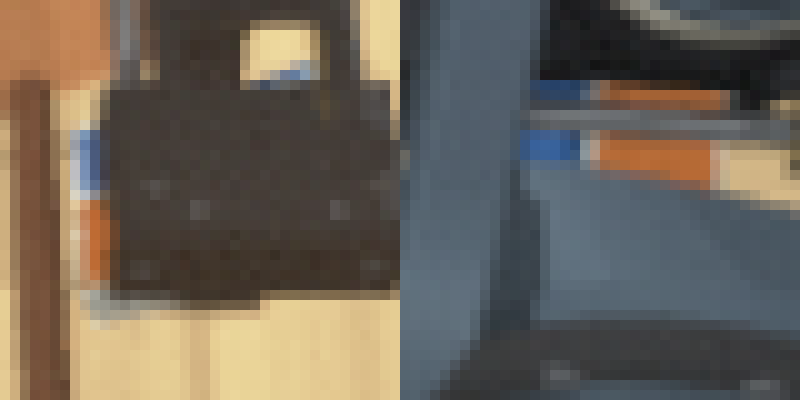

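```bash
python3 - <<'E'
from ang import *
np.set_printoptions(precision=4,suppress=True)
s=bot.capture("side");st=bot.read_state();t=st["position"]
R=st["tcp_rot"];ez=-R[:,2];ey2=-R[:,1]
print(t)
def loc(uv,ly):
    T=s["pose"];d=T[:3,:3]@np.linalg.solve(s["intrinsics"],[uv[0],uv[1],1.]);o=T[:3,3]
    p=o+d*((ly-(o-t)@ey2)/(d@ey2))-t
    return np.array([p@ez,p[2]])*1e3
f=lambda u,v:(322+u/10-.45,175+v/10-.45)
print("bot -y",loc(f(96,322),-.030),"top -y",loc(f(80,292),-.030),"top +? y",loc(f(72,130),.030), "mid boundary",loc(f(77,198),0.0),"bottom edge pt",loc(f(185,302),-.030))
E
```

```text
[ 0.6317 -0.0091  0.2468]
bot -y [-33.5681 -27.9089] top -y [-38.7637 -13.9492] top +? y [-37.9673 -16.3764] mid boundary [-38.3307  -9.9024] bottom edge pt [ -9.2756 -18.9186]
```

```bash
python3 -m inch '{"dp":[[0,0,0],[0,0,0],[0,0,0]],"yaw":[0,0,0]}';python3 st.py .6304 -.006 .1555 177.8
```

```text
time_s: 30.95
position: [0.6316, -0.0084, 0.2466]
tcp_rot: [[0.0, -0.04, -0.999], [-0.0, -0.999, 0.04], [-1.0, 0.0, -0.0]]
force: [-0.3, -0.7, -1.4]
opening: 0.685
t 30.95 p [ 0.6316 -0.0084  0.2466] zang 177.73482243212538 F [-0.3108 -0.6836 -1.3771] open 59.62345001307841 j6 81.38148543195155
yaw -0.06517756787463798
dp mm 91.12376662552371 -2.3637642490185993 1.2658378055227257
```

```bash
python3 -m inch '{"dp":[[10,-2.4,1.2],[20,0,0],[20,0,0],[15,0,0],[10,0,0],[6,0,0],[3,0,0],[0,0,0],[0,0,0]],"yaw":[0,0,0,0,0,0,0,0,0]}';python3 st.py .6304 -.006 .1555 177.8
python3 - <<'E'
from h import *
from rig import bot
c=bot.capture("top")["color"];s=bot.capture("side")["color"]
a=cv2.resize(s[165:255,300:390],None,fx=6,fy=6,interpolation=3)
cv2.imwrite("pics/k8.png",a[:,:,::-1])
E
```

```text
time_s: 31.7
position: [0.631, -0.0055, 0.163]
tcp_rot: [[0.001, -0.039, -0.999], [-0.0, -0.999, 0.039], [-1.0, 0.0, -0.001]]
force: [0.7, 0.1, -0.0]
opening: 0.684
t 31.7 p [ 0.631  -0.0055  0.163 ] zang 177.77666839114045 F [ 0.6946  0.1338 -0.0462] open 59.50472573990192 j6 81.59304104002184
yaw -0.023331608859551437
dp mm 7.45223500104944 0.5346621659466709 0.5775468809590812
```

View pics/k8.png

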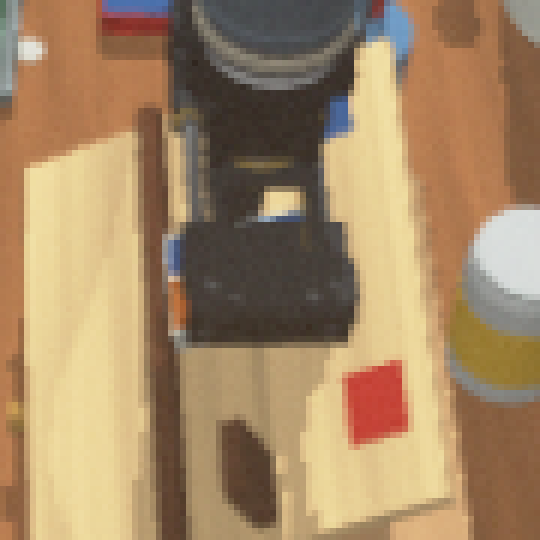

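```bash
python3 -m inch '{"dp":[[1,0.3,-2.5],[1.5,0,0],[1,0,0],[0,0,0],[0,0,0]],"yaw":[0,0,0,0,0]}';python3 st.py;python3 -m inch '{"dp":[[0.8,0,0],[0.7,0,0],[0,0,0],[0,0,0]],"yaw":[0,0,0,0]}';python3 st.py
```

```text
time_s: 32.22
position: [0.6328, -0.0058, 0.1588]
tcp_rot: [[-0.0, -0.039, -0.999], [0.0, -0.999, 0.039], [-1.0, -0.0, 0.0]]
force: [-0.7, 0.1, -0.7]
opening: 0.687
t 32.2167 p [ 0.6328 -0.0058  0.1588] zang 177.7729118837753 F [-0.6596  0.1084 -0.6609] open 59.758535579410776 j6 81.60038408260276
time_s: 32.55
position: [0.6329, -0.0058, 0.1573]
tcp_rot: [[-0.0, -0.039, -0.999], [0.0, -0.999, 0.039], [-1.0, -0.0, 0.0]]
force: [-0.4, 0.2, 0.2]
opening: 0.68
t 32.55 p [ 0.6329 -0.0058  0.1573] zang 177.77681772711483 F [-0.3916  0.1615  0.1527] open 59.18742199504025 j6 81.59808667827053
```

```bash
python3 -m inch '{"dp":[[0.7,0,0],[0.6,0,0],[0,0,0],[0,0,0]],"yaw":[0,0,0,0]}';python3 st.py;python3 -m inch '{"dp":[[0,0,0],[0,0,0],[0,0,0],[0,0,0],[0,0,0],[0,0,0]],"yaw":[0,0,0,0,0,0]}' 64;python3 st.py
python3 - <<'E'
from h import *
from rig import bot
c=bot.capture("top")["color"];s=bot.capture("side")["color"]
a=cv2.resize(s[165:255,300:390],None,fx=4.4,fy=4.4,interpolation=3)
b=cv2.resize(c[120:210,300:390],None,fx=4.4,fy=4.4,interpolation=3)
cv2.imwrite("pics/k9.png",np.hstack([a,b])[:,:,::-1])
E
```

```text
time_s: 32.88
position: [0.633, -0.0058, 0.1566]
tcp_rot: [[0.001, -0.039, -0.999], [-0.0, -0.999, 0.039], [-1.0, 0.0, -0.001]]
force: [-0.9, 0.4, 4.3]
opening: 0.685
t 32.8833 p [ 0.633  -0.0058  0.1566] zang 177.77993304944295 F [-0.9432  0.3585  4.3255] open 59.56432194174414 j6 81.5992496940853
time_s: 33.38
position: [0.6329, -0.0058, 0.1558]
tcp_rot: [[-0.0, -0.039, -0.999], [0.0, -0.999, 0.039], [-1.0, -0.0, 0.0]]
force: [-0.1, -0.1, 0.2]
opening: 0.735
t 33.3833 p [ 0.6329 -0.0058  0.1558] zang 177.7724515838843 F [-0.0917 -0.1214  0.1607] open 63.96268057457806 j6 81.59841518491342
```

View pics/k9.png

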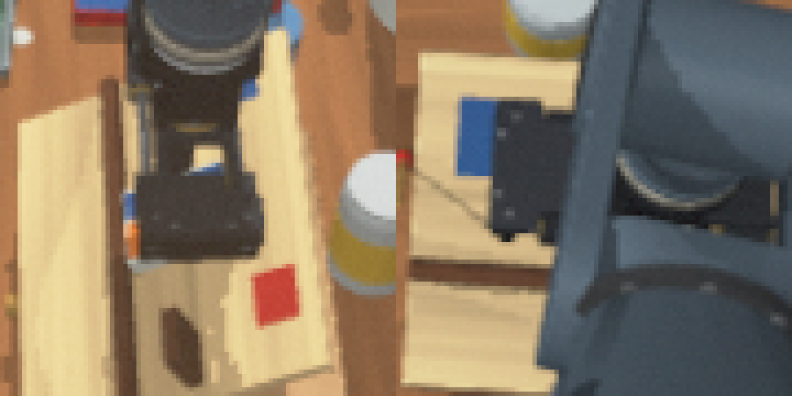

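```bash
python3 -m inch '{"dp":[[0,0,0],[0,0,0],[0,0,0],[-10,0,0],[-20,0,0],[-30,0,0],[-30,0,0],[-20,0,0],[0,0,30],[0,0,40],[0,0,40],[0,0,20],[0,0,0],[0,0,0]],"yaw":[0,0,0,0,0,0,0,0,0,0,0,0,0,0]}' 70;python3 st.py
python3 - <<'E'
from h import *
from rig import bot
c=bot.capture("top")["color"];s=bot.capture("side")["color"]
a=cv2.resize(s[165:265,300:400],None,fx=4,fy=4,interpolation=3)
b=cv2.resize(c[115:215,300:400],None,fx=4,fy=4,interpolation=3)
cv2.imwrite("pics/m1.png",np.hstack([a,b])[:,:,::-1])
E
```

```text
time_s: 34.65
position: [0.5028, -0.0007, 0.2673]
tcp_rot: [[0.002, -0.039, -0.999], [-0.0, -0.999, 0.039], [-1.0, 0.0, -0.002]]
force: [0.9, -0.5, 0.6]
opening: 0.803
t 34.65 p [ 0.5028 -0.0007  0.2673] zang 177.76197671536295 F [ 0.909  -0.4746  0.5824] open 69.81891566772943 j6 79.39551985340697
```

View pics/m1.png

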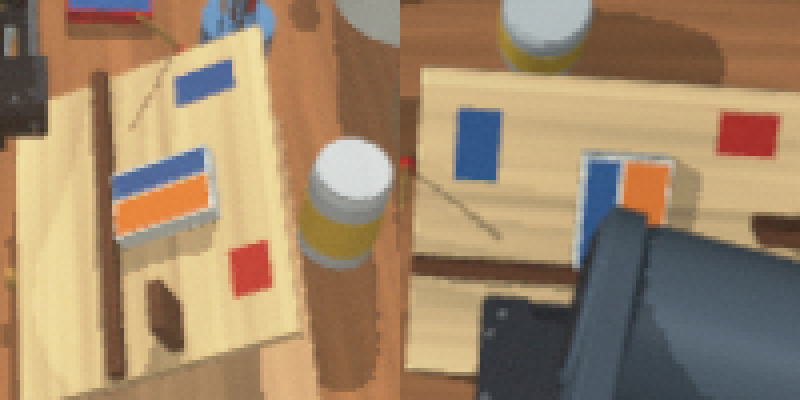

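```bash
cat > cv.py <<'E'
from patch import *
np.set_printoptions(precision=4,suppress=True)
def onlid(c,uv,n,th):
    t=np.radians(th);lx=ex*np.cos(t)+np.array([0,0,np.sin(t)]);lz=-ex*np.sin(t)+np.array([0,0,np.cos(t)])
    T=c["pose"];d=T[:3,:3]@np.linalg.solve(c["intrinsics"],[uv[0],uv[1],1.]);o=T[:3,3]
    p=o+d*((n-(o-H)@lz)/(d@lz))-H
    return np.array([p@lx,p@ey])*1e3
E
python3 - <<'E'
from cv import *
c,s=meas()
a=cv2.resize(s["color"][195:235,322:362],None,fx=14,fy=14,interpolation=3)
cv2.imwrite("pics/m2.png",a[:,:,::-1])
E
```

```text
red closed [ 0.7142 -0.0904  0.07  ]
 open [ 0.6845 -0.0895  0.1642] ang 30.02586438886416 r 0.1910624338388682 0.1902215859751256 ly -0.08021340864147523 -0.0800045005685565 142 107 side-only (np.float64(29.95887257111011), np.float64(0.19057685954212839), np.float64(0.1902215859751256))
blue [0.6743 0.0909 0.1556] ang(abs, face) 30.42073529744923 0.09967558671537306 0.17207010107743087 160 71
```

View pics/m2.png

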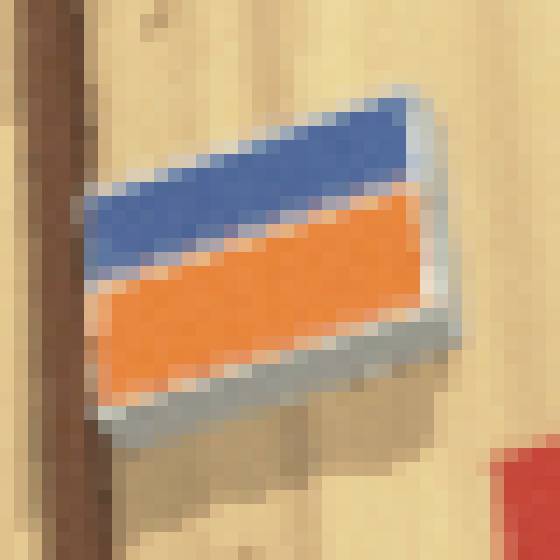

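```bash
python3 - <<'E'
from cv import *
s=bot.capture("side")
f=lambda u,v:(322+u/14-.46,195+v/14-.46)
for n,uv,h in(("LL+y",(80,190),.026),("LL-y",(96,415),.026),("UR+y",(413,90),.026),("UR-y",(434,305),.026),("ledge a n24",(84,110),.024),("ledge b n24",(112,500),.024),("ledge a n10",(84,110),.010),("ledge b n10",(112,500),.010)):print(n,onlid(s,f(*uv),h,30))
print("ledge line expected s=90")
E
```

```text
LL+y [92.4489 30.2063]
LL-y [ 93.088  -29.4825]
UR+y [172.2224  26.4649]
UR-y [171.8583 -29.5732]
ledge a n24 [93.6366 53.0747]
ledge b n24 [ 94.6865 -50.4538]
ledge a n10 [87.0591 64.8008]
ledge b n10 [ 88.1252 -40.331 ]
ledge line expected s=90
```

```bash
python3 -m inch '{"dp":[[0,-15,0],[0,-35,0],[0,-35,0],[0,-35,0],[0,-35,0],[0,-35,0],[0,-35,0],[0,-35,0],[0,-35,0],[0,-15,0],[0,0,0],[0,0,0]],"yaw":[0,0,0,0,0,0,0,0,0,0,0,0]}';python3 st.py
python3 - <<'E'
from cv import *
c,s=meas()
cv2.imwrite("pics/n_top.png",c["color"][:,:,::-1]);cv2.imwrite("pics/n_side.png",s["color"][:,:,::-1])
cv2.imwrite("pics/n1.png",cv2.resize(c["color"][145:195,330:380],None,fx=11,fy=11,interpolation=3)[:,:,::-1])
E
```

```text
time_s: 35.9
position: [0.5151, 0.3092, 0.2653]
tcp_rot: [[-0.001, -0.037, -0.999], [-0.001, -0.999, 0.037], [-1.0, 0.001, 0.001]]
force: [0.1, -0.6, 0.1]
opening: 0.81
t 35.9 p [0.5151 0.3092 0.2653] zang 177.8831617067345 F [ 0.059  -0.561   0.1245] open 70.44029996443268 j6 112.49734193411571
red closed [ 0.7142 -0.0904  0.07  ]
 open [ 0.6845 -0.0894  0.1639] ang 29.961674341516858 r 0.19095319889653664 0.1902215859751256 ly -0.08013389932110845 -0.0800045005685565 143 108 side-only (np.float64(29.935665515589342), np.float64(0.1904114383454219), np.float64(0.1902215859751256))
blue [0.6746 0.091  0.1562] ang(abs, face) 30.559741105342518 0.0998013971535509 0.17265910238828283 161 71
```

View pics/n1.png

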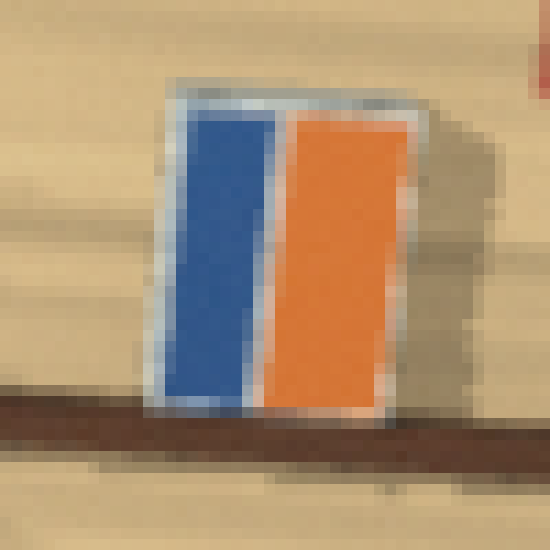

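View pics/n_top.png

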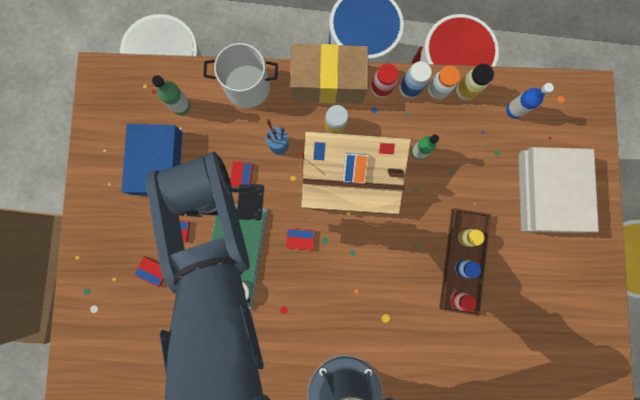

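View pics/n_side.png

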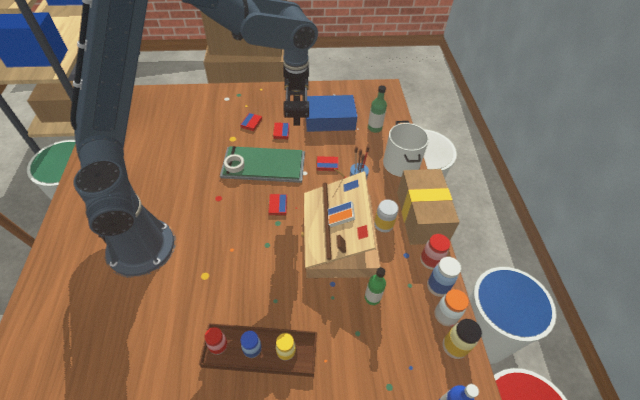

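```bash
python3 - <<'E'
from cv import *
c=bot.capture("top")
f=lambda u,v:(330+u/11-.45,145+v/11-.45)
for n,uv,h in(("U+y",(170,100),.026),("U-y",(424,113),.026),("L+y",(148,414),.026),("L-y",(388,422),.026),("ledge top",(60,398),.024),("ledge top",(500,428),.024)):print(n,onlid(c,f(*uv),h,30))
E
```

```text
U+y [173.4052  30.7135]
U-y [174.317  -30.7327]
L+y [92.2077 28.8874]
L-y [ 94.1605 -30.7794]
ledge top [94.1934 50.9152]
ledge top [ 93.7117 -59.04  ]
```

```bash
python3 -c "
from rig import bot
print(bot.hand_in())"
```

```text
the job is handed in; nothing more can be done
None
```

I did the job in the order asked and handed it in at about 36 s of the 72 s allowed. No verdict came back.

- **Jar:** the blue jar stands upright in the tray, between the red and yellow jars.
- **Lid:** it stands by itself at about 30°. I lifted it by the pull along its arc and let go. The red patch on the lid gave 30.0° and the blue patch 30.5°. The lid's far corners, measured just after I let go, read 28.7–29.0°, about a degree lower. The bead, measured the same way, read 29.3° instead of 30°, so the corner readings may be a little low. The patch readings were the same before and after the canvas went on.
- **Canvas:** it lies flat, long side up the slope, within about 1 mm of the middle. No gap to the ledge shows in either view. I first tilted it in the grip against the tray's end wall, aiming for 30°. It reached only about 20°, so on release it tipped the last 10° onto the lid.

At the end the gripper was open and clear of everything. The other objects I could see in the last pictures, including the red look-alikes, are where they were.

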